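# Count the dish lids on the counting scale

## Task

Count in the dish lids after the pastry tasting: while the lid rack on the scale is still empty, press the green zero key; then stand every lid lying on the table upright between the rack's tines, one to a slot; once all are standing, press the orange count key; and last of all set the red marker upright in the middle of the round cork mat, to show that the lids are counted. Press each key with a firm steady push (over 4 N, never over 40 N), do not press zero again once lids are in the rack, and leave the cup, the plate of buns and the spoon where they are.

Things in the scene. Friction and masses are not known exactly. Their poses are not given: they have to be found in the camera images.
- scale: White counting scale, 270 x 250 mm, fixed, with a steel lid rack fixed on its pan (60 mm high). Origin: on the table under the rack's middle; x along the row of slots, roughly to the robot's right; y, away from the robot, to the key panel (face 56 mm high, middle at y = +120 mm, with a display 78 mm high at x = 37 to 113 mm); z up. A standing lid rests on two rails along x (radius 4 mm, y = -30 and +30 mm, axes 72 mm high).
- slot1 (a point): Slot 1 of the rack (+90 mm along the scale's x, farthest from the lids on the table): the point where the centre of the lid's disc lies when the lid stands in this slot, 128.5 mm above the table. Axes as the scale's. The slot is the gap, 13 mm free, between two pairs of upright 6 mm wire tines at y = -44 and +44 mm; tine tops are 128 mm above the table. Slots are 60 mm apart.
- slot2 (a point): Slot 2 of the rack (+30 mm along the scale's x): the point where the centre of the lid's disc lies when the lid stands in this slot, 128.5 mm above the table. Axes as the scale's. The slot is the gap, 13 mm free, between two pairs of upright 6 mm wire tines at y = -44 and +44 mm; tine tops are 128 mm above the table. Slots are 60 mm apart.
- slot3 (a point): Slot 3 of the rack (-30 mm along the scale's x): the point where the centre of the lid's disc lies when the lid stands in this slot, 128.5 mm above the table. Axes as the scale's. The slot is the gap, 13 mm free, between two pairs of upright 6 mm wire tines at y = -44 and +44 mm; tine tops are 128 mm above the table. Slots are 60 mm apart.
- slot4 (a point): Slot 4 of the rack (-90 mm along the scale's x, nearest the lids on the table): the point where the centre of the lid's disc lies when the lid stands in this slot, 128.5 mm above the table. Axes as the scale's. The slot is the gap, 13 mm free, between two pairs of upright 6 mm wire tines at y = -44 and +44 mm; tine tops are 128 mm above the table. Slots are 60 mm apart.
- zero_key: The green flat membrane key of the scale, 44 x 44 mm, at x = -85 mm, y = +120 mm of the scale. Origin: middle of its top face, 61.5 mm above the table; z up. It is pressed straight down and barely moves: 1.5 mm to its stop, which takes about 3 N. It answers when 4 N or more is kept on it for 0.2 s; above 40 N it breaks.
- count_key: The orange flat membrane key of the scale, 44 x 44 mm, at x = -15 mm, y = +120 mm of the scale. Origin: middle of its top face, 61.5 mm above the table; z up. It is pressed straight down and barely moves: 1.5 mm to its stop, which takes about 3 N. It answers when 4 N or more is kept on it for 0.2 s; above 40 N it breaks.
- lid1_c (a point): Lid 1 (may be absent): flat white ceramic disc, 120 mm wide, 8 mm thick, 220 g; all alike. Starts flat on the table, handle up. Handle: wooden fin on the middle of the top face, 60 mm long (lid's x), 14 mm thick (y), 38 mm high (top edge at z = +42 mm), to be gripped across its thickness, straight or at a slant. Point: centre of the disc, 4 mm above its underside; z: disc axis, towards the handle.
- lid2_c (a point): Lid 2 (may be absent): flat white ceramic disc, 120 mm wide, 8 mm thick, 220 g; all alike. Starts flat on the table, handle up. Handle: wooden fin on the middle of the top face, 60 mm long (lid's x), 14 mm thick (y), 38 mm high (top edge at z = +42 mm), to be gripped across its thickness, straight or at a slant. Point: centre of the disc, 4 mm above its underside; z: disc axis, towards the handle.
- lid3_c (a point): Lid 3 (may be absent): flat white ceramic disc, 120 mm wide, 8 mm thick, 220 g; all alike. Starts flat on the table, handle up. Handle: wooden fin on the middle of the top face, 60 mm long (lid's x), 14 mm thick (y), 38 mm high (top edge at z = +42 mm), to be gripped across its thickness, straight or at a slant. Point: centre of the disc, 4 mm above its underside; z: disc axis, towards the handle.
- lid4_c (a point): Lid 4 (may be absent): flat white ceramic disc, 120 mm wide, 8 mm thick, 220 g; all alike. Starts flat on the table, handle up. Handle: wooden fin on the middle of the top face, 60 mm long (lid's x), 14 mm thick (y), 38 mm high (top edge at z = +42 mm), to be gripped across its thickness, straight or at a slant. Point: centre of the disc, 4 mm above its underside; z: disc axis, towards the handle.
- marker_c (a point): Loose marker: dark steel foot, 60 mm wide and 12 mm high, with an upright round red stem, 22 mm thick, up to 60 mm, and a red ball (28 mm) on top; 78 mm high in all, 200 g. Point: on its axis, 37 mm above its underside, a good height to grip the stem; z up along the stem.
- mat: Round cork mat with a green middle, 84 mm wide, 4 mm thick, fixed on the table. Origin: middle of its underside, on the table.
- teacup_c (a point): White teacup, 72 mm wide, 60 mm high, not to be disturbed. Point: its middle, 30 mm up.
- bun_plate_c (a point): Plate of buns, 140 mm wide, 32 mm high, not to be disturbed. Point: its middle, 10 mm up.
- spoon_grip (a point): Steel spoon, 180 mm long, lying on the table, not to be disturbed. Point: on its handle.
There are look-alikes about, which are no part of the job. What is shaped like the part that bears lid3_c but black or purple is not meant.

How it is judged:
By the outcome, as a careful person would: the job done as asked, in the order asked, and still so for the second after the job is handed in, with the robot touching nothing.
Of lid1, lid2, lid3, lid4 only 3 to 4 are there at a start; the rules pass over those that are not, and their reading is None.
At some moment in a run one of marker may be knocked a few centimetres aside while the robot is not near it.
It also fails if it takes over 208 s, if anything falls off the work surface, if the arm or the gripper's body presses on something with over 40 N, if the wrist force passes 120 N, or if a joint passes its speed limit or range.

## Robot

A 6-joint arm with a two-finger parallel gripper is mounted at the origin on the work surface. World frame = base frame: x ahead of the robot, y to its left, z up, the work surface at z = 0. Lengths are in m, angles in degrees, forces in N, time in s.
With the tool pointing down it reaches from about 0.275 to 0.725 m from the base axis. Payload 15.9 kg.
Tool frame: the origin (TCP) lies midway between the tips of the shut fingers; the grasp point (between the pads) lies 19 mm behind it; z points along the fingers, y is the line along which they close (so a half turn about z gives the same grasp; the last joint's range is limited). The gripper opens to 85 mm and grips with 20 to 120 N. Pads are 22 mm wide; open, the fingers measure 114 mm over their backs; the gripper's body (76 mm by 85 mm) begins 54 mm behind the grasp point. The pads swing forward as they close: fully open they stand 13 mm farther back than shut.
Start: joints at [-68.698, 12.198, -1.971, 75.831, 0, 90], TCP at [0.182, -0.466, 0.231] pointing down, gripper open.
Joint ranges: [-170.91, 170.91], [-42.67, 98.43], [-65.05, 77.54], [-120.47, 116.71], [-90, 82.35], [-180, 180]. Speed limits (degrees/s): [108.29, 108.29, 136.94, 147.25, 180, 180].

## Interface

Orientations are given as [roll, pitch, yaw] about the fixed x, y, z axes, in that order (R = Rz(yaw) Ry(pitch) Rx(roll)).
In Python, from bench import * gives the robot as it stands.
- The arm moves only by the tool apply_moves, never from a script. Its argument "moves" is a list of rows, each a list of 3 entries, a list of its own where there are three numbers: the finger opening in m, from 0 to 0.0854, then the shift along the world's x, y, z in m, then the turn about the world's z in degrees. In form: [[jaw, [x, y, z], spin], ...]. A call has 1 to 5 rows; each row shifts and turns the commanded pose from where the row before left it; what a row does not reach is not made up. A row lasts 1/10 s, in which the tool goes at most 50 mm and 8.59 degrees, less where a joint would pass 70% of its speed; a pose out of reach is approached as far as the arm can. A call is refused whole if a number of a shift passes 0.05 or a number of a turn 8.59, either way. A call with a gripper value outside its range is refused whole. The fingers move at their own pace and stop on an object; "grip_force" is the grip in N (left out, the last holds). Time passes only in rows, so rows that do not move let the fingers close. It gives the time, the measured TCP pose, the force, the opening and the grip force at its end, in the units of the state.
- observe(): the state, without advancing time (a new reading comes with each control period).
- get_image(name): name is "side" or "top"; returns (picture, depth): 384x512x3 uint8, red, green, blue; 384x512 float32, m along the optical axis (not along the pixel's ray), 0 where there is no reading.
- camera_model(name): a dict with "fx", "fy", "cx", "cy" (pixels), "dist" ([k1, k2, p1, p2, k3] as OpenCV has them; the pictures are not rectified), "rvec" (rotation vector, rad) and "tvec" (3), from world to camera coordinates, as OpenCV has them. Camera axes: x right, y down, z forward; pixel columns grow to the right and rows downward; lengths in m; the calibration is good to about 2 mm. A picture is of the moment at which its call begins. camera_model takes no time and is no camera call.
- hand_in(): hands the job in; it is judged then, once.
The state is a dict: "t": time; "qpos": joint angles; "dq": joint speeds; "tau": joint torques, N m; "eef_pos": TCP position; "ee_rot": TCP orientation; "ft_force": force on the tool from outside, world axes, zero at the start; "wrist_torque": the same for the moment, N m; "finger_gap": finger opening in m; "finger_force": force on a finger pad.
Only numpy, scipy, OpenCV 4.12 (cv2) and the standard library are available. Lean on these libraries where they do the work, as an engineer would, in place of code of your own. Each camera call takes 0.05 s, during which the arm holds its last target. There are 200 camera calls.

## Working session

There is one attempt and no reset: what is moved stays moved. The work goes in short steps, Python scripts to look and compute and a tool call to move; the robot and the scene stay as the last step left them, time stands still between calls to the robot, and variables do not carry over. Pictures are saved under pics/ and viewed, at most 14 in all, crops included, and the job is handed in when it is done.

Besides the shell and the picture viewer there is one more tool, called after "Call:" in YAML: its name, and indented under it one key for each argument. apply_moves: Moves the arm, as the interface text tells. Its arguments: {"type":"object","properties":{"moves":{"type":"array","items":{"type":"array"}},"grip_force":{"type":"number"}},"required":["moves"]}

```bash
ls; mkdir -p pics; cat > h.py <<'E'
from bench import *
import numpy as np, cv2
def cam(n):
    m=camera_model(n); K=np.array([[m['fx'],0,m['cx']],[0,m['fy'],m['cy']],[0,0,1.]])
    R=cv2.Rodrigues(np.array(m['rvec'],float))[0]; return K,np.array(m['dist'],float),R,np.array(m['tvec'],float)
def toz(n,px,z):
    K,d,R,t=cam(n); p=cv2.undistortPoints(np.array(px,float).reshape(-1,1,2),K,d).reshape(-1,2)
    r=np.c_[p,np.ones(len(p))]@R; c=-R.T@t
    return c+r*((z-c[2])/r[:,2])[:,None]
def proj(n,P):
    K,d,R,t=cam(n); return cv2.projectPoints(np.array(P,float).reshape(-1,1,3),cv2.Rodrigues(R)[0],t,K,d)[0].reshape(-1,2)
def cloud(n,D):
    K,d,R,t=cam(n); v,u=np.mgrid[:384,:512]; p=cv2.undistortPoints(np.stack([u,v],-1).reshape(-1,1,2).astype(float),K,d).reshape(-1,2)
    X=np.c_[p,np.ones(len(p))]*D.reshape(-1,1); return ((X-t)@R).reshape(384,512,3)
def save(n,img): cv2.imwrite('pics/'+n,cv2.cvtColor(img,cv2.COLOR_RGB2BGR))
E
python3 - <<'E'
from h import *
for n in('top','side'):
    I,D=get_image(n); save(n+'0.png',I); np.savez(n+'0.npz',I=I,D=D)
    K,d,R,t=cam(n); print(n,-R.T@t,K[0,0])
print(observe())
E
```

```text
pics
top [0.45125414 0.05925739 1.3180448 ] 463.0882530552259
side [-0.117213    0.6792531   1.09678591] 442.04554669728304
{'t': 0.1, 'qpos': array([-6.86952287e+01,  1.22220881e+01, -2.00214009e+00,  7.58309674e+01,
        5.65845360e-04,  8.99997694e+01]), 'dq': array([-0.02439517, -0.10045727,  0.03298176, -0.05309327, -0.01023818,
       -0.06741972]), 'tau': array([-1.36453182e-03, -6.87242603e+01,  4.87806094e+01,  1.20959035e-02,
        4.72518127e-05,  1.71719289e-06]), 'eef_pos': array([ 0.1815638 , -0.46556394,  0.23088208]), 'ee_rot': array([-1.79944804e+02, -5.66067200e-04,  2.13050013e+01]), 'ft_force': array([ 0.2205598 , -0.15530487, -0.31155552]), 'wrist_torque': array([0.05227044, 0.00643906, 0.02224958]), 'finger_force': 0.0, 'finger_gap': 0.085532498648907}
```

View pics/top0.png

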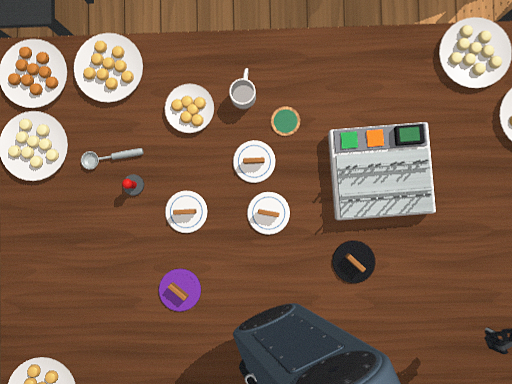

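View pics/side0.png

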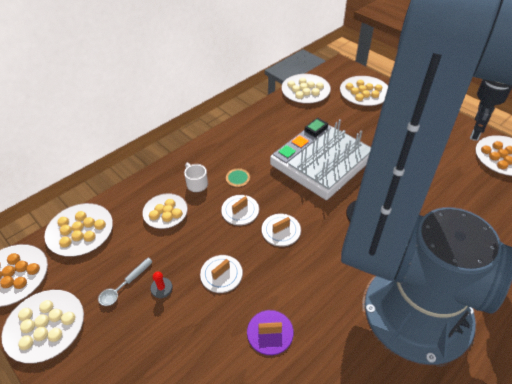

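The top view shows three white-rimmed discs with fins, at about (254,161), (186,211) and (268,213). The black disc at (353,262) and the purple one at (180,290) are look-alikes. The scale is at (382,170), with the green key at (349,140) and the orange key at (375,138). The mat is at (286,121) and the marker at (132,185).

Measuring now, and making one enlarged crop to confirm the candidates.

```bash
cat > m.py <<'E'
from h import *
def blobs(m,mn=15):
    n,l,s,c=cv2.connectedComponentsWithStats(m.astype(np.uint8)); return [(c[i],s[i,4],l==i) for i in range(1,n) if s[i,4]>=mn]
if __name__=='__main__':
    z=np.load('top0.npz'); I,D=z['I'],z['D']; H=cv2.cvtColor(I,cv2.COLOR_RGB2HSV); P=cloud('top',D)
    h,s,v=[H[...,i].astype(int) for i in range(3)]
    g=(h>50)&(h<80)&(s>120)&(v>60)
    for c,a,m in blobs(g,40): print('green',c,a,toz('top',c,.0615 if c[0]>330 else .004)[0])
    o=(h>8)&(h<16)&(s>220)&(v>220)
    for c,a,m in blobs(o,100): print('orange',c,a,toz('top',c,.0615)[0])
    r=((h<4)|(h>175))&(s>200)&(v>120)
    for c,a,m in blobs(r,20): print('red',c,a,toz('top',c,.064)[0], P[m][:,2].max())
    for cx,cy in((254,161),(186,211),(268,213)):
        sub=np.zeros_like(g); sub[cy-26:cy+27,cx-26:cx+27]=1
        w=sub&(s<60)&(v>150)
        cn=max(cv2.findContours(w.astype(np.uint8),0,1)[0],key=cv2.contourArea)
        e=cv2.fitEllipse(cv2.convexHull(cn)); c=toz('top',e[0],.008)[0]
        f=sub&(h>5)&(h<20)&(s>70)&(P[...,2]>.037)&(P[...,2]<.06)
        b=cv2.minAreaRect(np.argwhere(f)[:,::-1].astype(np.float32)); q=toz('top',cv2.boxPoints(b),.046); 
        ed=q-np.roll(q,1,0); L=ed[np.argmax(np.linalg.norm(ed,axis=1))]
        print('lid',c[:2],e[1],'fin',q.mean(0)[:2],np.linalg.norm(ed,axis=1),'ang',np.degrees(np.arctan2(L[1],L[0])),'z',np.median(P[f][:,2]))
    b=(P[...,2]>.045)&(P[...,2]<.07); b[:,:325]=0;b[:,445:]=0;b[:115]=0;b[230:]=0
    q=cv2.minAreaRect(np.argwhere(b)[:,::-1].astype(np.float32)); print('scale',toz('top',cv2.boxPoints(q),.056)[:,:2], np.median(P[205:212,350:420,2]))
    crop=np.hstack([cv2.resize(I[135:240,155:300],None,fx=2.7,fy=2.7),cv2.resize(I[115:225,325:440],(400,283))]); save('c1.png',crop)
E
python3 m.py
```

```text
green [284.93693694 120.72972973] 111 [0.70331241 0.01481308 0.004     ]
green [409.52444444 133.93333333] 225 [ 0.64701113 -0.31845134  0.0615    ]
green [348.89105058 139.74708171] 257 [ 0.63558152 -0.15506848  0.0615    ]
red [128.19753086 183.4691358 ] 81 [0.53121513 0.44924916 0.064     ] 0.0801748352781435
lid [0.59020425 0.10601501] (42.0855712890625, 42.290130615234375) fin [0.58952056 0.10545778] [0.01267937 0.05816802 0.01266282 0.05814724] ang -88.09709362937336 z 0.04559645326199245
lid [0.45180025 0.30203405] (41.9288444519043, 42.510562896728516) fin [0.45258161 0.30181005] [0.01104057 0.05828706 0.01102462 0.05827008] ang -91.27565626114425 z 0.04601770748236993
lid [0.44267776 0.06858695] (42.20851135253906, 42.698638916015625) fin [0.44301975 0.06861555] [0.05690929 0.0120289  0.05692403 0.01200966] ang -101.57535333123161 z 0.045375911163191784
scale [[ 0.66754673 -0.10252732]
 [ 0.68161865 -0.37195994]
 [ 0.4347032  -0.3825515 ]
 [ 0.41936156 -0.11508549]] 0.059624177599551464Traceback (most recent call last):
  File "m.py", line 24, in <module>
    crop=np.hstack([cv2.resize(I[135:240,155:300],None,fx=2.7,fy=2.7),cv2.resize(I[115:225,325:440],(400,283))]); save('c1.png',crop)
    return _nx.concatenate(arrs, 1, dtype=dtype, casting=casting)
           ~~~~~~~~~~~~~~~^^^^^^^^^^^^^^^^^^^^^^^^^^^^^^^^^^^^^^^
ValueError: all the input array dimensions except for the concatenation axis must match exactly, but along dimension 0, the array at index 0 has size 284 and the array at index 1 has size 283
```

```bash
sed -i 's/(400,283)/(400,284)/' m.py; python3 m.py >/dev/null; python3 - <<'E'
from h import *
from m import blobs
for n in('top','side'):
    z=np.load(n+'0.npz');P=cloud(n,z['D']);I=z['I'];H=cv2.cvtColor(I,cv2.COLOR_RGB2HSV)
    b=(P[...,2]>.108)&(P[...,2]<.14)&(abs(P[...,0]-.52)<.08)&(abs(P[...,1]+.245)<.13)
    print(n,b.sum())
    for c,a,m in sorted(blobs(b,1),key=lambda t:t[0][0]): print(c.round(1),a,P[m].mean(0).round(4),P[m][:,2].max().round(3))
    o=(H[...,0]>10)&(H[...,0]<22)&(H[...,1]>200)&(H[...,2]>170)
    for c,a,m in blobs(o,60): print('orange',c,a,toz(n,c,.0615)[0])
    g=(H[...,0]>50)&(H[...,0]<80)&(H[...,1]>150)&(H[...,2]>140)
    for c,a,m in blobs(g,30): print('green',c,a,toz(n,c,.0615)[0])
E
```

```text
top 135
[349.5 165.5] 6 [ 0.56   -0.1443  0.1222] 0.126
[352.3 199.4] 7 [ 0.4726 -0.1491  0.1209] 0.127
[357. 165.] 7 [ 0.5608 -0.1635  0.1226] 0.129
[359.9 198.7] 7 [ 0.4739 -0.1683  0.1222] 0.129
[372.9 163.7] 7 [ 0.5631 -0.2041  0.1226] 0.129
[375.7 197.6] 7 [ 0.4759 -0.2086  0.1232] 0.13
[380.3 163.1] 9 [ 0.5642 -0.2233  0.1224] 0.129
[383.3 197.1] 9 [ 0.4767 -0.2283  0.122 ] 0.129
[396.4 161.9] 9 [ 0.5662 -0.2641  0.1236] 0.132
[399.  195.8] 9 [ 0.4792 -0.2683  0.1216] 0.13
[403.7 161.2] 10 [ 0.5676 -0.2828  0.1229] 0.133
[406.5 195.5] 8 [ 0.4795 -0.2876  0.121 ] 0.129
[419.6 160.1] 9 [ 0.5696 -0.3241  0.1201] 0.127
[422.6 194.1] 11 [ 0.4821 -0.3283  0.122 ] 0.131
[426.8 159.5] 11 [ 0.5708 -0.3424  0.1207] 0.131
[430.2 193.6] 9 [ 0.483  -0.3476  0.122 ] 0.132
orange [374.40654206 137.70093458] 214 [ 0.63930991 -0.22391637  0.0615    ]
green [348.7510917  139.68122271] 229 [ 0.6357709  -0.15469639  0.0615    ]
side 144
[301.6 151.4] 8 [ 0.558  -0.1403  0.1176] 0.126
[305.6 147.8] 9 [ 0.5594 -0.1603  0.1197] 0.128
[313.5 142. ] 10 [ 0.5606 -0.2004  0.1189] 0.128
[317.4 138.6] 8 [ 0.5617 -0.2208  0.1203] 0.129
[323.5 164. ] 10 [ 0.4695 -0.145   0.1194] 0.127
[324.6 133. ] 8 [ 0.5641 -0.2602  0.1195] 0.128
[327.3 161.3] 11 [ 0.4709 -0.1652  0.1167] 0.125
[328.2 130.2] 8 [ 0.5649 -0.2797  0.1195] 0.127
[335.1 154. ] 10 [ 0.4731 -0.2054  0.1203] 0.13
[335.4 124.8] 9 [ 0.5675 -0.3207  0.118 ] 0.126
[338.6 151.2] 9 [ 0.4747 -0.2249  0.1185] 0.128
[338.7 122.1] 7 [ 0.5687 -0.3395  0.118 ] 0.13
[346.1 145. ] 10 [ 0.4765 -0.2653  0.1187] 0.127
[349.5 142.5] 10 [ 0.4764 -0.2828  0.1188] 0.131
[356.7 136.1] 7 [ 0.4791 -0.3238  0.1196] 0.129
[359.9 133.5] 10 [ 0.4811 -0.3439  0.1178] 0.125
orange [299.84337349 141.20481928] 83 [ 0.63648575 -0.22116043  0.0615    ]
green [286.7173913  151.20652174] 92 [ 0.63298797 -0.15152308  0.0615    ]
```

View pics/c1.png

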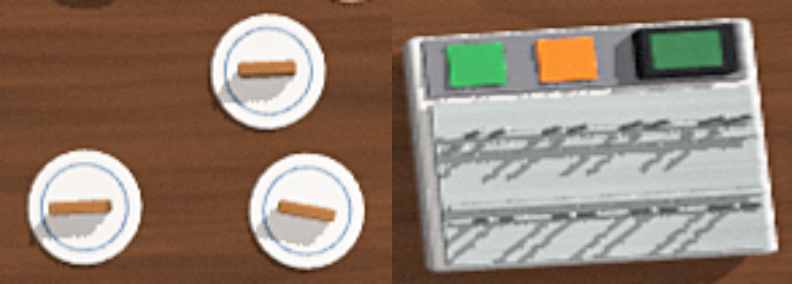

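The crop confirms three white lids with wooden fins and no fourth, plus the green and orange keys on the scale. Only z-turns are possible, so my plan is to grip each fin near its left end and push the disc's rim against the outer tines. That pivots the lid upright within the grip. First, the zero key.

Call:
apply_moves:
  moves:
    - [0, [0.038, 0.026, 0.0], 6]
    - [0, [0.038, 0.026, 0.0], 6]
    - [0, [0.038, 0.026, 0.0], 6]
    - [0, [0.038, 0.026, 0.0], 6]
    - [0, [0.038, 0.026, 0.0], 6]
  grip_force: 40

```text
t: 0.6
eef_pos: [0.3728, -0.3344, 0.2312]
ee_rot: [-180.0, 0.0, 51.5]
ft_force: [0.8, -0.8, -0.4]
finger_gap: 0.0127
finger_force: 0.0
```

Call:
apply_moves:
  moves:
    - [0, [0.038, 0.026, 0.0], 6]
    - [0, [0.038, 0.026, 0.0], 6]
    - [0, [0.038, 0.026, 0.0], 6]
    - [0, [0.038, 0.026, 0.0], 6]
    - [0, [0.038, 0.026, 0.0], 6]

```text
t: 1.1
eef_pos: [0.5629, -0.2043, 0.231]
ee_rot: [-180.0, -0.0, 81.6]
ft_force: [0.3, -1.6, 0.4]
finger_gap: 0.0004
finger_force: 0.0
```

Call:
apply_moves:
  moves:
    - [0, [0.038, 0.026, 0.0], 6]
    - [0, [0.036, 0.025, 0.0], 5.9]
    - [0, [0, 0, -0.03], 0]
    - [0, [0, 0, 0], 0]
    - [0, [0, 0, 0], 0]

```text
t: 1.6
eef_pos: [0.6345, -0.1549, 0.201]
ee_rot: [-179.9, -0.0, 93.2]
ft_force: [0.1, -1.0, 0.2]
finger_gap: -0.0
finger_force: 0.0
```

Call:
apply_moves:
  moves:
    - [0, [0.001, 0, -0.045], 0]
    - [0, [0, 0, -0.045], 0]
    - [0, [0, 0, -0.04], 0]
    - [0, [0, 0, -0.006], 0]
    - [0, [0, 0, -0.003], 0]

```text
t: 2.1
eef_pos: [0.6364, -0.1555, 0.0637]
ee_rot: [180.0, 0.0, 93.1]
ft_force: [-0.1, 0.3, 1.1]
finger_gap: -0.0002
finger_force: 0.0
```

Call:
apply_moves:
  moves:
    - [0, [0, 0, -0.001], 0]
    - [0, [0, 0, 0], 0]

```text
t: 2.3
eef_pos: [0.6378, -0.1553, 0.0637]
ee_rot: [179.8, 0.1, 93.2]
ft_force: [-0.4, -0.0, 0.2]
finger_gap: 0.0002
finger_force: 0.0
```

Call:
apply_moves:
  moves:
    - [0, [0, 0, -0.001], 0]
    - [0, [0, 0, 0], 0]

```text
t: 2.5
eef_pos: [0.6371, -0.1549, 0.0612]
ee_rot: [179.9, 0.0, 93.2]
ft_force: [-0.0, 0.1, 1.1]
finger_gap: -0.0001
finger_force: 0.3
```

Call:
apply_moves:
  moves:
    - [0, [0, 0, -0.001], 0]
    - [0, [0, 0, 0], 0]

```text
t: 2.7
eef_pos: [0.6371, -0.1549, 0.06]
ee_rot: [179.9, 0.0, 93.2]
ft_force: [0.5, -1.1, 6.2]
finger_gap: 0.0001
finger_force: 3.1
```

Call:
apply_moves:
  moves:
    - [0, [0, 0, -0.001], 0]
    - [0, [0, 0, 0], 0]

```text
t: 2.9
eef_pos: [0.6372, -0.1549, 0.0599]
ee_rot: [179.9, 0.0, 93.2]
ft_force: [-4.6, 1.1, 17.6]
finger_gap: -0.0001
finger_force: 9.0
```

Call:
apply_moves:
  moves:
    - [0, [0, 0, 0], 0]
    - [0, [0, 0, 0], 0]
    - [0, [0, 0, 0], 0]
    - [0, [0, 0, 0.02], 0]
    - [0, [0, 0, 0.05], 0]

```text
t: 3.4
eef_pos: [0.6342, -0.1542, 0.1252]
ee_rot: [-179.6, -0.1, 93.2]
ft_force: [0.8, 0.2, 0.4]
finger_gap: 0.0001
finger_force: 0.0
```

Call:
apply_moves:
  moves:
    - [0.05, [-0.0273, 0.0344, 0.02], -2.1]
    - [0.05, [-0.0273, 0.0344, 0], -2.1]
    - [0.05, [-0.0273, 0.0344, 0.0], -2.1]
    - [0.05, [-0.0273, 0.0344, 0], -2.1]
    - [0.05, [-0.0273, 0.0344, 0], -2.1]

```text
t: 3.9
eef_pos: [0.4988, 0.0183, 0.1484]
ee_rot: [180.0, -0.0, 82.6]
ft_force: [1.1, 0.9, 0.1]
finger_gap: 0.0503
finger_force: 0.0
```

Call:
apply_moves:
  moves:
    - [0.05, [-0.0273, 0.0344, 0], -2.1]
    - [0.05, [-0.0267, 0.0347, 0], -2.1]
    - [0.05, [0, 0, -0.04], 0]
    - [0.05, [0, 0, -0.02], 0]
    - [0.05, [0, 0, 0], 0]

```text
t: 4.4
eef_pos: [0.4443, 0.0863, 0.0864]
ee_rot: [-179.8, 0.1, 78.6]
ft_force: [1.0, -0.8, 0.5]
finger_gap: 0.0502
finger_force: 0.0
```

```bash
python3 - <<'E'
from h import *
I,D=get_image('side'); s=observe(); print(s['eef_pos'],s['ee_rot'],s['finger_gap'])
J,_=get_image('top')
a=cv2.resize(I[130:330,180:380],(400,400)); b=cv2.resize(J[100:250,220:420],(400,300)); c=np.zeros((400,800,3),np.uint8); c[:,:400]=a; c[:300,400:]=b; save('c2.png',c)
E
```

```text
[0.44537726 0.08620402 0.0879701 ] [-1.79901834e+02  4.38025275e-02  7.85159332e+01] 0.05011673405677502
```

View pics/c2.png

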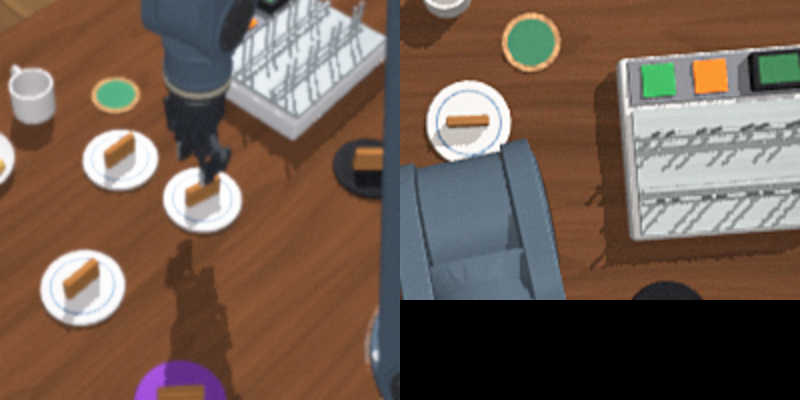

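The fingers straddle the fin of the front lid, which is at about (200,195) in the left crop. Descending and gripping.

Call:
apply_moves:
  moves:
    - [0.05, [0.001, 0, -0.04], 0]
    - [0.05, [0, 0, -0.025], 0]
    - [0.05, [0, 0, -0.01], 0]
    - [0.02, [0, 0, 0], 0]
    - [0, [0, 0, 0], 0]
  grip_force: 25

```text
t: 5.0
eef_pos: [0.4482, 0.0864, 0.0147]
ee_rot: [179.9, -0.0, 78.5]
ft_force: [-0.1, -0.8, 0.8]
finger_gap: 0.0221
finger_force: 0.0
```

Call:
apply_moves:
  moves:
    - [0, [0, 0, 0], 0]
    - [0, [0, 0, 0], 0]
    - [0, [0, 0, 0], 0]

```text
t: 5.3
eef_pos: [0.4483, 0.0865, 0.0149]
ee_rot: [179.9, -0.1, 78.5]
ft_force: [-2.0, -0.5, 9.1]
finger_gap: 0.0138
finger_force: 25.7
```

Call:
apply_moves:
  moves:
    - [0, [0, 0, 0.02], 0]
    - [0, [0, 0, 0.03], 0]
    - [0, [0, 0, 0.03], 0]
    - [0, [0, 0, 0.032], 0]
    - [0, [0.0105, -0.026, 0], 2.43]

```text
t: 5.8
eef_pos: [0.4596, 0.0619, 0.1302]
ee_rot: [179.6, -0.2, 81.1]
ft_force: [1.1, 0.6, -3.5]
finger_gap: 0.0135
finger_force: 25.1
```

Call:
apply_moves:
  moves:
    - [0, [0.0105, -0.026, 0], 2.43]
    - [0, [0.0105, -0.026, 0], 2.43]
    - [0, [0.0105, -0.026, 0], 2.43]
    - [0, [0.0105, -0.026, 0], 2.43]
    - [0, [0.0105, -0.026, 0], 2.43]

```text
t: 6.3
eef_pos: [0.5107, -0.0709, 0.1264]
ee_rot: [179.9, 0.0, 93.2]
ft_force: [0.8, 0.5, -2.2]
finger_gap: 0.0136
finger_force: 25.2
```

Call:
apply_moves:
  moves:
    - [0, [0, 0, 0], 0]
    - [0, [0, 0, 0], 0]

```text
t: 6.5
eef_pos: [0.5103, -0.0701, 0.1259]
ee_rot: [180.0, -0.0, 93.0]
ft_force: [0.0, 0.1, -2.6]
finger_gap: 0.0136
finger_force: 25.1
```

```bash
cat > pic.py <<'E'
from h import *
import sys
I,D=get_image('side'); s=observe(); print(s['eef_pos'],s['ee_rot'],s['finger_gap'],s['ft_force'])
J,E=get_image('top'); np.savez('last.npz',I=I,D=D,J=J,E=E)
a=cv2.resize(I[80:230,220:370],(400,400)); b=cv2.resize(J[110:260,240:440],(400,300)); c=np.zeros((400,800,3),np.uint8); c[:,:400]=a; c[:300,400:]=b; save(sys.argv[1],c)
E
python3 pic.py c3.png
```

```text
[ 0.51004669 -0.06948811  0.12580488] [ 1.79979296e+02 -9.56740996e-03  9.30406011e+01] 0.01363479158780147 [-0.126474    0.47184852 -2.00482862]
```

View pics/c3.png

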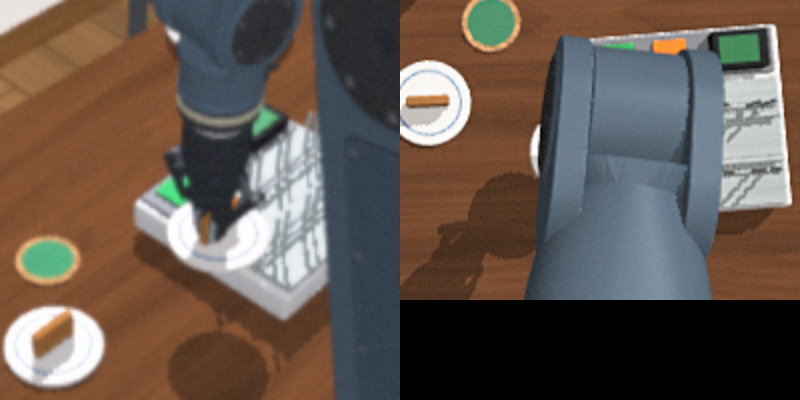

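The lid hangs flat in the grip, just left of the outer tines. Next I push it right to pivot it, watching the force.

Call:
apply_moves:
  moves:
    - [0, [0.0005, -0.01, 0], 0]
    - [0, [0.0003, -0.006, 0], 0]
    - [0, [0.0003, -0.006, 0], 0]

```text
t: 6.9
eef_pos: [0.5132, -0.0879, 0.1268]
ee_rot: [179.7, -0.5, 93.2]
ft_force: [5.3, 46.2, 22.5]
finger_gap: 0.0138
finger_force: 48.9
```

Call:
apply_moves:
  moves:
    - [0, [0.0003, -0.006, 0], 0]
    - [0, [0.0003, -0.006, 0], 0]

```text
t: 7.1
eef_pos: [0.5134, -0.099, 0.1273]
ee_rot: [179.7, -0.6, 93.3]
ft_force: [-1.1, 42.7, 26.1]
finger_gap: 0.0136
finger_force: 48.8
```

Call:
apply_moves:
  moves:
    - [0, [0.0003, -0.006, 0.001], 0]
    - [0, [0.0003, -0.006, 0.003], 0]

```text
t: 7.3
eef_pos: [0.5136, -0.1132, 0.1305]
ee_rot: [179.8, -0.3, 93.2]
ft_force: [4.5, 16.7, 5.4]
finger_gap: 0.0139
finger_force: 30.5
```

```bash
python3 pic.py c4.png
```

```text
[ 0.51369089 -0.11460352  0.13078875] [179.80430826  -0.19289521  93.17218219] 0.01346844619046219 [ 2.53474472 15.50648719  4.81192456]
```

View pics/c4.png

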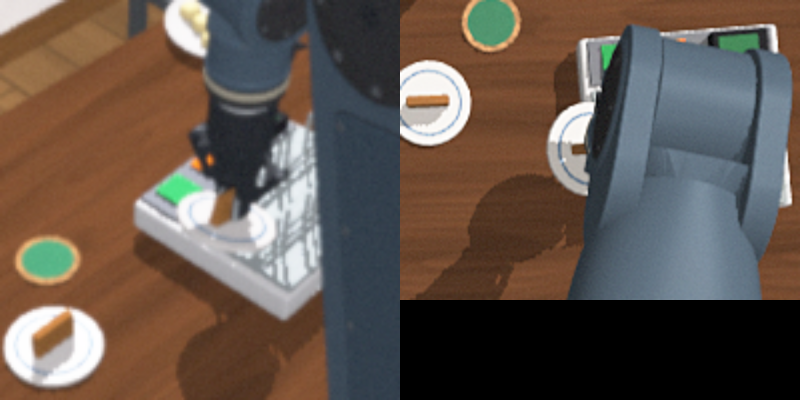

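```bash
cat > tilt.py <<'E'
from h import *
def tilt(fresh=True):
    if fresh: I,D=get_image('side')
    else: z=np.load('last.npz'); I,D=z['I'],z['D']
    s=observe(); g=s['eef_pos']+[0,0,.019]; P=cloud('side',D); H=cv2.cvtColor(I,cv2.COLOR_RGB2HSV)
    m=(H[...,1]<45)&(H[...,2]>140)&(P[...,2]>.08)&(np.linalg.norm(P-g,axis=2)<.11)
    m=cv2.erode(m.astype(np.uint8),np.ones((3,3)))>0
    X=P[m]; 
    for _ in range(3):
        c=X.mean(0); n=np.linalg.svd(X-c)[2][2]; n*=np.sign(n[2]) or 1; r=(X-c)@n; X=X[abs(r)<max(.003,2*r.std())]
    ex=np.array([.0541,-.9985,0]);ey=np.array([.9985,.0541,0]); O=np.array([.521,-.245,0])
    print('pts',len(X),'n in scale axes',[round(float(v),3) for v in(n@ex,n@ey,n[2])],'tilt',np.degrees(np.arctan2(n@ex,n[2])).round(1))
    Y=X-O; q=np.c_[Y@ex,Y@ey,X[:,2]]; print('scale box min',q.min(0).round(4),'max',q.max(0).round(4)); G=g-O; print('grasp',(G@ex).round(4),(G@ey).round(4),g[2].round(4),'plane dist',((g-c)@n).round(4))
    print(s['ft_force'].round(1),s['ee_rot'].round(1))
if __name__=='__main__':
    import sys; tilt(len(sys.argv)<2)
E
python3 tilt.py 0
```

```text
pts 364 n in scale axes [0.297, -0.012, 0.955] tilt 17.3
scale box min [-0.1992 -0.061   0.1127] max [-0.0966  0.0525  0.1466]
grasp -0.1306 -0.0002 0.1496 plane dist 0.0242
[ 5.  14.5  5.2] [179.8  -0.2  93.1]
```

The lid slid along the pads instead of pivoting, because the fingertips sat on the disc and blocked the turn (tilt only 17°). I'll set it down left of the scale and regrip higher.

Call:
apply_moves:
  moves:
    - [0, [-0.002, 0.02, 0.0], 0]
    - [0, [-0.002, 0.04, 0], 0]
    - [0, [-0.002, 0.04, -0.02], 0]
    - [0, [0, 0, -0.04], 0]
    - [0, [0, 0, -0.03], 0]

```text
t: 7.9
eef_pos: [0.5061, -0.0148, 0.038]
ee_rot: [180.0, 0.0, 93.2]
ft_force: [-0.3, 0.2, -2.9]
finger_gap: 0.0136
finger_force: 28.4
```

Call:
apply_moves:
  moves:
    - [0, [0, 0, -0.01], 0]
    - [0, [0, 0, -0.005], 0]
    - [0, [0, 0, -0.005], 0]
    - [0, [0, 0, -0.005], 0]

```text
t: 8.3
eef_pos: [0.5079, -0.015, 0.0161]
ee_rot: [179.8, -0.1, 93.1]
ft_force: [-2.6, 10.3, 13.3]
finger_gap: 0.0138
finger_force: 31.6
```

Call:
apply_moves:
  moves:
    - [0.03, [0, 0, 0], 0]
    - [0.03, [0, 0, 0], 0]
    - [0.03, [0, 0, 0.04], 0]
    - [0.03, [0, 0, 0.02], 0]
    - [0.03, [0, 0, 0], 0]

```text
t: 8.8
eef_pos: [0.5086, -0.0161, 0.0776]
ee_rot: [179.7, 0.0, 93.1]
ft_force: [1.2, -0.4, -0.7]
finger_gap: 0.0299
finger_force: 0.0
```

```bash
python3 - <<'E'
from h import *
I,D=get_image('side'); P=cloud('side',D); H=cv2.cvtColor(I,cv2.COLOR_RGB2HSV); s=observe(); print(s['eef_pos'])
m=(H[...,1]<60)&(H[...,2]>120)&(P[...,2]<.02)&(P[...,2]>-.002)&(abs(P[...,0]-.508)<.09)&(abs(P[...,1]+.012)<.09)
q=np.argwhere(m)[:,::-1]
X=toz('side',q,.008)[:,:2].astype(np.float32)
h=cv2.convexHull(X*1000)[:,0]; e=cv2.fitEllipse(h); print('ellipse',e, 'minCircle',cv2.minEnclosingCircle(h))
f=(H[...,0]>5)&(H[...,0]<20)&(H[...,1]>110)&(P[...,2]>.015)&(P[...,2]<.055)&(abs(P[...,0]-.508)<.07)&(abs(P[...,1]+.012)<.07)
F=P[f]; print(f.sum(),F.min(0),F.max(0)); T=F[F[:,2]>.038]; print('top',len(T),T.mean(0),T.min(0),T.max(0)); 
l=cv2.fitLine(F[:,:2].astype(np.float32),cv2.DIST_HUBER,0,.01,.01).ravel(); print(np.degrees(np.arctan2(l[1],l[0])))
E
```

```text
[ 0.50773384 -0.01605043  0.07597414]
ellipse ((524.1319580078125, 8.970949172973633), (131.16744995117188, 175.27371215820312), 129.17640686035156) minCircle ((525.4805908203125, 12.019826889038086), 88.12399291992188)
109 [ 0.49661703 -0.03319478  0.01628373] [0.51145632 0.02483705 0.04982235]
top 61 [ 0.50320884 -0.00375802  0.04401827] [ 0.49757358 -0.03319478  0.03867563] [0.51145632 0.02483705 0.04982235]
-85.50026
```

Call:
apply_moves:
  moves:
    - [0.03, [0, 0.029, 0], 0]
    - [0.03, [0, 0, -0.035], 0]
    - [0.03, [0, 0, -0.019], 0]
    - [0, [0, 0, 0], 0]
    - [0, [0, 0, 0], 0]
  grip_force: 20

```text
t: 9.35
eef_pos: [0.506, 0.0131, 0.0202]
ee_rot: [-179.9, 0.0, 93.1]
ft_force: [0.4, 0.9, -2.1]
finger_gap: 0.0134
finger_force: 24.5
```

Call:
apply_moves:
  moves:
    - [0, [0, 0, 0], 0]
    - [0, [0, 0, 0], 0]

```text
t: 9.55
eef_pos: [0.507, 0.0132, 0.0212]
ee_rot: [179.9, 0.0, 93.1]
ft_force: [-0.5, -0.0, -2.8]
finger_gap: 0.0138
finger_force: 24.5
```

Call:
apply_moves:
  moves:
    - [0, [0, 0, 0.03], 0]
    - [0, [0, 0, 0.04], 0]
    - [0, [0.001, -0.01, 0.042], 0]
    - [0, [0.002, -0.035, 0], 0]
    - [0, [0.002, -0.036, 0], 0]

```text
t: 10.05
eef_pos: [0.5126, -0.0684, 0.1345]
ee_rot: [179.8, 0.0, 93.2]
ft_force: [1.4, 0.4, -2.3]
finger_gap: 0.0135
finger_force: 24.4
```

Call:
apply_moves:
  moves:
    - [0, [0.0003, -0.005, 0], 0]
    - [0, [0.0003, -0.005, 0], 0]
    - [0, [0.0003, -0.005, 0], 0]

```text
t: 10.35
eef_pos: [0.5125, -0.0812, 0.1328]
ee_rot: [179.9, -0.2, 93.1]
ft_force: [-2.5, 28.4, 12.6]
finger_gap: 0.0134
finger_force: 26.8
```

Call:
apply_moves:
  moves:
    - [0, [0.0003, -0.005, 0], 0]
    - [0, [0.0003, -0.005, 0], 0]

```text
t: 10.55
eef_pos: [0.5129, -0.0882, 0.1332]
ee_rot: [179.9, -0.5, 93.3]
ft_force: [-7.5, 36.3, 19.6]
finger_gap: 0.0133
finger_force: 29.8
```

```bash
python3 tilt.py
```

```text
pts 422 n in scale axes [0.045, 0.0, 0.999] tilt 2.6
scale box min [-0.2028 -0.0589  0.1193] max [-0.093   0.0536  0.1291]
grasp -0.1564 0.0004 0.1522 plane dist 0.0278
[-6.8 31.7 16.5] [179.9  -0.5  93.3]
```

The tine's friction holds the rim up, so the horizontal push locks. I'll lower the contact and swing the grip in an arc (up and right) about it, so the friction helps.

Call:
apply_moves:
  moves:
    - [0, [0, 0.006, 0], 0]
    - [0, [0, 0, -0.02], 0]
    - [0, [0, -0.004, 0], 0]
    - [0, [0, 0, 0], 0]

```text
t: 11.0
eef_pos: [0.5129, -0.0896, 0.1123]
ee_rot: [-180.0, -0.1, 93.2]
ft_force: [1.0, 6.9, -3.2]
finger_gap: 0.0138
finger_force: 26.6
```

Call:
apply_moves:
  moves:
    - [0, [0.0003, -0.004, 0.004], 0]
    - [0, [0.0003, -0.004, 0.006], 0]
    - [0, [0.0003, -0.0035, 0.005], 0]

```text
t: 11.3
eef_pos: [0.5136, -0.1018, 0.1277]
ee_rot: [-180.0, -0.0, 93.1]
ft_force: [0.6, 3.1, -5.0]
finger_gap: 0.0136
finger_force: 25.8
```

```bash
python3 tilt.py
```

```text
pts 324 n in scale axes [0.328, -0.002, 0.945] tilt 19.2
scale box min [-0.1994 -0.058   0.0975] max [-0.0946  0.0525  0.1376]
grasp -0.1428 0.0006 0.1474 plane dist 0.0299
[-2.6  5.5  0.4] [180.   -0.   93.1]
```

Call:
apply_moves:
  moves:
    - [0, [0.0002, -0.0042, 0.0034], 0]
    - [0, [0.0002, -0.0045, 0.003], 0]
    - [0, [0.0003, -0.0049, 0.0027], 0]
    - [0, [0.0003, -0.005, 0.0023], 0]
    - [0, [0.0003, -0.0051, 0.0018], 0]

```text
t: 11.85
eef_pos: [0.515, -0.1256, 0.1407]
ee_rot: [-180.0, -0.1, 93.1]
ft_force: [-1.1, 5.2, -1.5]
finger_gap: 0.0132
finger_force: 26.7
```

Call:
apply_moves:
  moves:
    - [0, [0.0003, -0.0052, 0.0014], 0]
    - [0, [0.0003, -0.0053, 0.001], 0]
    - [0, [0.0003, -0.0053, 0.0004], 0]
    - [0, [0.0003, -0.0053, 0.0], 0]

```text
t: 12.25
eef_pos: [0.5162, -0.1467, 0.1435]
ee_rot: [-180.0, -0.1, 93.1]
ft_force: [-0.3, 7.0, -1.9]
finger_gap: 0.0133
finger_force: 27.2
```

```bash
python3 tilt.py
```

```text
pts 114 n in scale axes [0.865, 0.005, 0.502] tilt 59.9
scale box min [-0.1616 -0.0605  0.1071] max [-0.1144  0.0371  0.1865]
grasp -0.0978 0.0006 0.1625 plane dist 0.0427
[-1.4  5.7 -0.6] [-180.    -0.    93.1]
```

Call:
apply_moves:
  moves:
    - [0, [0.0003, -0.005, 0], 0]
    - [0, [0.0003, -0.005, 0], 0]
    - [0, [0.0003, -0.005, 0], 0]
    - [0, [0.0003, -0.005, 0], 0]

```text
t: 12.7
eef_pos: [0.5171, -0.1664, 0.1429]
ee_rot: [-179.9, -0.1, 93.1]
ft_force: [-0.4, 6.8, -7.1]
finger_gap: 0.0134
finger_force: 25.8
```

```bash
python3 tilt.py; python3 pic.py c5.png
```

```text
pts 408 n in scale axes [0.967, 0.003, 0.255] tilt 75.3
scale box min [-0.1366 -0.06    0.092 ] max [-0.1045  0.0534  0.1999]
grasp -0.078 0.0004 0.1619 plane dist 0.0463
[-1.3  5.9 -2.9] [-1.799e+02 -1.000e-01  9.310e+01]
[ 0.51720453 -0.16686924  0.14307418] [-1.79953855e+02 -4.85231973e-02  9.30790941e+01] 0.014057482745858137 [-1.28011134  4.84688007 -4.23786387]
```

View pics/c5.png

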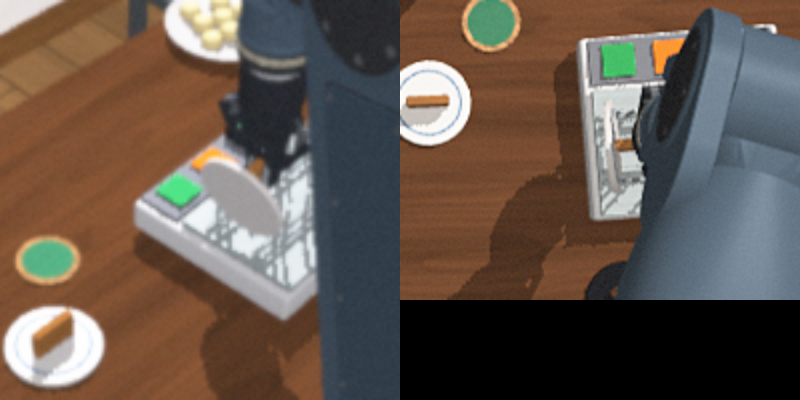

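Call:
apply_moves:
  moves:
    - [0, [0.0003, -0.004, 0], 0]
    - [0, [0.0003, -0.004, 0], 0]
    - [0, [0.0, 0, 0], 0]

```text
t: 13.15
eef_pos: [0.5177, -0.1747, 0.143]
ee_rot: [-179.9, -0.1, 93.1]
ft_force: [-1.0, 5.8, -3.9]
finger_gap: 0.0138
finger_force: 25.4
```

```bash
python3 tilt.py
```

```text
pts 477 n in scale axes [0.99, -0.005, 0.144] tilt 81.7
scale box min [-0.1265 -0.0625  0.0913] max [-0.1052  0.0539  0.2058]
grasp -0.0705 0.0005 0.162 plane dist 0.0474
[-1.7  6.3 -6.1] [-179.9   -0.    93.1]
```

Call:
apply_moves:
  moves:
    - [0, [0, 0.002, 0], 0]
    - [0, [0, 0, 0.03], 0]
    - [0, [0, 0, 0.027], 0]
    - [0, [0.0022, -0.0398, 0], 0]
    - [0, [0.0022, -0.0398, 0], 0]

```text
t: 13.7
eef_pos: [0.5234, -0.2535, 0.2019]
ee_rot: [179.9, 0.1, 93.2]
ft_force: [1.6, 0.8, -1.5]
finger_gap: 0.0135
finger_force: 25.7
```

Call:
apply_moves:
  moves:
    - [0, [0.0022, -0.0398, 0], 0]
    - [0, [0.0022, -0.0398, 0], 0]
    - [0, [0.0022, -0.0398, 0], 0]
    - [0, [0, 0, 0], 0]
    - [0, [0, 0, 0], 0]

```text
t: 14.2
eef_pos: [0.5289, -0.3729, 0.2]
ee_rot: [-180.0, 0.0, 93.0]
ft_force: [0.2, 0.6, -2.4]
finger_gap: 0.0137
finger_force: 25.7
```

```bash
python3 tilt.py; python3 pic.py c6.png
```

```text
pts 0 n in scale axes [0.0, 0.0, 1.0] tilt 0.0
[ 0.52923742 -0.37145726  0.20049889] [1.79999898e+02 1.47015926e-02 9.31062237e+01] 0.01356532251501514 [ 0.18151302 -0.92929057 -2.0263297 ]tilt.py:10: RuntimeWarning: Mean of empty slice.
  c=X.mean(0); n=np.linalg.svd(X-c)[2][2]; n*=np.sign(n[2]) or 1; r=(X-c)@n; X=X[abs(r)<max(.003,2*r.std())]
  ret = um.true_divide(
  ret = _var(a, axis=axis, dtype=dtype, out=out, ddof=ddof,
  arrmean = um.true_divide(arrmean, div, out=arrmean,
  ret = ret.dtype.type(ret / rcount)
Traceback (most recent call last):
  File "tilt.py", line 16, in <module>
    import sys; tilt(len(sys.argv)<2)
                ~~~~^^^^^^^^^^^^^^^^^
  File "tilt.py", line 13, in tilt
    Y=X-O; q=np.c_[Y@ex,Y@ey,X[:,2]]; print('scale box min',q.min(0).round(4),'max',q.max(0).round(4)); G=g-O; print('grasp',(G@ex).round(4),(G@ey).round(4),g[2].round(4),'plane dist',((g-c)@n).round(4))
                                                            ~~~~~^^^
ValueError: zero-size array to reduction operation minimum which has no identity
```

View pics/c6.png

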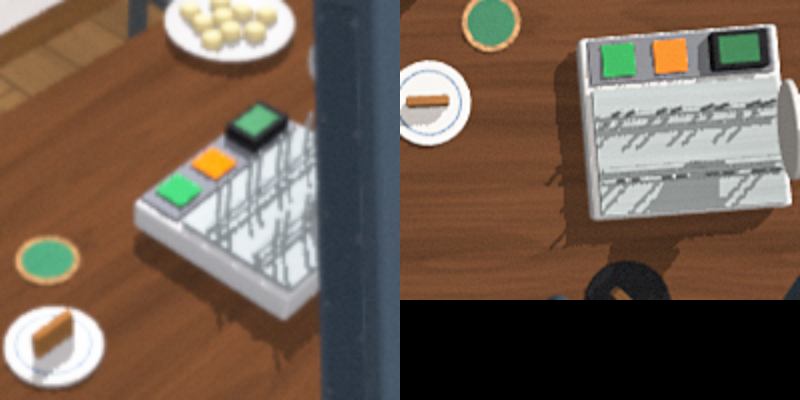

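```bash
cat > topd.py <<'E'
from h import *
import sys
J,E=get_image('top'); P=cloud('top',E); H=cv2.cvtColor(J,cv2.COLOR_RGB2HSV); s=observe()
O=np.array([.521,-.245,0]);ex=np.array([.0541,-.9985,0]);ey=np.array([.9985,.0541,0]); g=s['eef_pos']+[0,0,.019]
Q=np.stack([(P-O)@ex,(P-O)@ey,P[...,2]],-1); G=np.array([(g-O)@ex,(g-O)@ey,g[2]]); print('grasp',G.round(4))
m=(H[...,1]<60)&(H[...,2]>110)&(P[...,2]>.135)&(P[...,2]<.29)&(abs(Q[...,1])<.07)&(Q[...,0]<G[0]-.015)&(Q[...,0]>G[0]-.09)
X=Q[m]; print(len(X))
for a,b in((.14,.16),(.16,.18),(.18,.2),(.2,.22),(.22,.24),(.24,.26),(.26,.28)):
    t=X[(X[:,2]>=a)&(X[:,2]<b)]
    if len(t)>3: print(a,len(t),t[:,0].min().round(4),np.median(t[:,0]).round(4),t[:,0].max().round(4),'y',t[:,1].min().round(3),t[:,1].max().round(3))
c=J[max(0,130):230,350:470]; save(sys.argv[1],cv2.resize(c,(720,600)))
E
python3 topd.py c7.png
```

```text
grasp [0.1264 0.0015 0.2197]
539
0.14 20 0.0895 0.0909 0.0926 y -0.025 0.027
0.16 56 0.0868 0.0885 0.0906 y -0.05 0.051
0.18 74 0.0836 0.0857 0.0876 y -0.053 0.059
0.2 89 0.0804 0.0825 0.0862 y -0.056 0.06
0.22 108 0.0773 0.0802 0.0875 y -0.056 0.06
0.24 149 0.0747 0.0784 0.0849 y -0.045 0.048
0.26 43 0.0745 0.078 0.0825 y -0.02 0.03
```

View pics/c7.png

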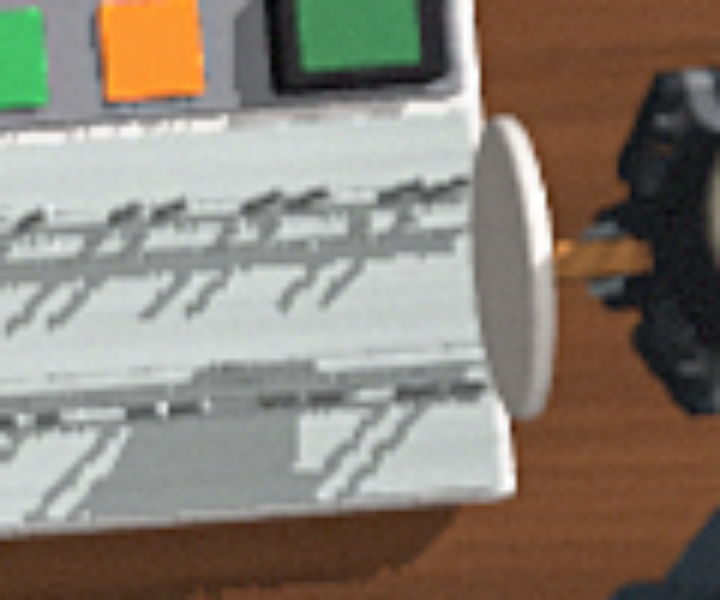

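The top crop shows the disc hanging about 9° off vertical, with its lower edge over slot 1 (pixel ≈ (505,270) in the crop). Lowering it.

Call:
apply_moves:
  moves:
    - [0, [0, 0, -0.03], 0]
    - [0, [0, 0, -0.015], 0]
    - [0, [0, 0, -0.01], 0]
    - [0, [0, 0, -0.005], 0]
    - [0, [0, 0, 0], 0]

```text
t: 14.9
eef_pos: [0.5292, -0.3717, 0.1403]
ee_rot: [-180.0, -0.0, 93.1]
ft_force: [0.3, -1.0, -2.6]
finger_gap: 0.0138
finger_force: 25.7
```

Call:
apply_moves:
  moves:
    - [0, [0, 0, -0.004], 0]
    - [0, [0, 0, -0.004], 0]
    - [0, [0, 0, -0.003], 0]

```text
t: 15.2
eef_pos: [0.5293, -0.3722, 0.1293]
ee_rot: [180.0, 0.0, 93.1]
ft_force: [-0.7, -1.4, -1.9]
finger_gap: 0.0135
finger_force: 25.9
```

```bash
python3 topd.py x.png
```

```text
grasp [0.1274 0.0012 0.1478]
300
0.14 90 0.0796 0.0824 0.0901 y -0.057 0.059
0.16 94 0.0775 0.0797 0.0871 y -0.05 0.053
0.18 105 0.0748 0.0791 0.0843 y -0.038 0.038
```

Call:
apply_moves:
  moves:
    - [0, [0, 0, -0.003], 0]
    - [0, [0, 0, -0.002], 0]

```text
t: 15.45
eef_pos: [0.5294, -0.3728, 0.125]
ee_rot: [179.9, 0.1, 93.1]
ft_force: [-4.6, -5.4, 17.2]
finger_gap: 0.0139
finger_force: 28.5
```

Call:
apply_moves:
  moves:
    - [0, [0, 0, -0.002], 0]
    - [0, [0, 0, -0.002], 0]

```text
t: 15.65
eef_pos: [0.5298, -0.3742, 0.1233]
ee_rot: [179.8, 0.3, 93.0]
ft_force: [-14.1, -12.8, 38.6]
finger_gap: 0.0135
finger_force: 31.8
```

Call:
apply_moves:
  moves:
    - [0, [0, 0, -0.002], 0]
    - [0, [0, 0, -0.002], 0]

```text
t: 15.85
eef_pos: [0.5298, -0.3758, 0.1206]
ee_rot: [179.8, 0.5, 93.0]
ft_force: [-17.9, -19.2, 48.5]
finger_gap: 0.0138
finger_force: 34.1
```

```bash
python3 topd.py x.png
```

```text
grasp [0.1312 0.0016 0.1394]
323
0.14 111 0.0847 0.0863 0.094 y -0.055 0.059
0.16 111 0.0828 0.085 0.0922 y -0.048 0.05
0.18 85 0.0822 0.086 0.0914 y -0.031 0.033
```

Call:
apply_moves:
  moves:
    - [0, [0, 0, 0.003], 0]
    - [0.03, [0, 0, 0.0], 0]
    - [0.03, [0, 0, 0], 0]
    - [0.03, [0, 0, 0], 0]
    - [0.03, [0, 0, 0.03], 0]

```text
t: 16.4
eef_pos: [0.5275, -0.3705, 0.1456]
ee_rot: [-179.7, -0.3, 93.1]
ft_force: [0.2, 0.6, 1.1]
finger_gap: 0.0298
finger_force: 0.0
```

Call:
apply_moves:
  moves:
    - [0.03, [0, 0, 0.045], 0]
    - [0.03, [0, 0, 0.03], 0]
    - [0.03, [-0.006, 0.045, 0], 0]
    - [0.03, [-0.004, 0.045, 0], 0]
    - [0.03, [0, 0.045, 0], 0]

```text
t: 16.9
eef_pos: [0.5186, -0.2356, 0.2241]
ee_rot: [-180.0, -0.0, 93.0]
ft_force: [0.8, -0.4, 0.1]
finger_gap: 0.0299
finger_force: 0.0
```

Call:
apply_moves:
  moves:
    - [0.03, [0, 0.045, 0], 0]
    - [0.03, [0, 0.045, 0], 0]
    - [0.03, [0, 0.045, 0], 0]
    - [0.03, [0, 0.045, 0], 0]
    - [0.03, [0, 0.045, 0], 0]

```text
t: 17.4
eef_pos: [0.5187, -0.0101, 0.2241]
ee_rot: [-180.0, -0.0, 93.1]
ft_force: [1.3, 0.5, -0.1]
finger_gap: 0.0299
finger_force: 0.0
```

```bash
python3 - <<'E'
from h import *
J,E=get_image('top'); I,D=get_image('side'); print(observe()['eef_pos'],observe()['ee_rot'])
c=np.zeros((480,800,3),np.uint8); c[:,:400]=cv2.resize(J[130:226,380:460],(400,480)); c[:,400:]=cv2.resize(I[70:214,260:380],(400,480)); save('c8.png',c)
P=cloud('top',E); O=np.array([.521,-.245,0]);ex=np.array([.0541,-.9985,0]);ey=np.array([.9985,.0541,0])
Q=np.stack([(P-O)@ex,(P-O)@ey,P[...,2]],-1); X=Q[(P[...,2]>.14)&(P[...,2]<.21)&(abs(Q[...,1])<.07)&(Q[...,0]<.12)&(Q[...,0]>.05)]
for a in(.14,.15,.16,.17,.18,.19):
    t=X[(X[:,2]>=a)&(X[:,2]<a+.01)]
    if len(t): print(a,len(t),np.quantile(t[:,0],[.02,.5,.98]).round(4),t[:,1].min().round(3),t[:,1].max().round(3))
E
```

```text
[ 0.51879908 -0.00739709  0.22412227] [-1.79981082e+02 -7.31547550e-02  9.33704316e+01]
0.14 76 [0.0896 0.0914 0.0962] -0.058 0.059
0.15 94 [0.0904 0.0923 0.1187] -0.053 0.055
0.16 75 [0.0909 0.0923 0.0993] -0.051 0.051
0.17 78 [0.091  0.093  0.0993] -0.041 0.045
0.18 94 [0.0919 0.0958 0.1009] -0.034 0.032
0.19 6 [0.0919 0.0951 0.0987] -0.018 0.011
```

View pics/c8.png

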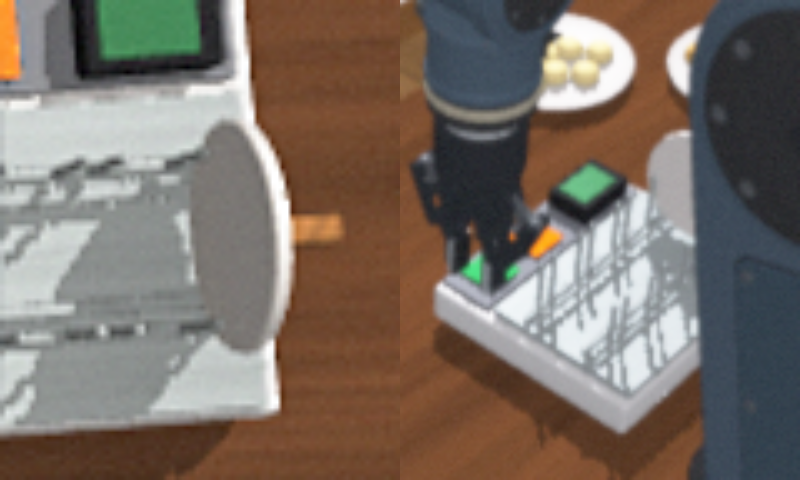

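Lid 1 stands upright in slot 1 (left crop, disc edge at ≈ (240,235)). Next lid: the far one at (0.590, 0.106).

Call:
apply_moves:
  moves:
    - [0.03, [0.0175, 0.0328, -0.02], -0.3]
    - [0.03, [0.0175, 0.0328, -0.03], -0.3]
    - [0.03, [0.0175, 0.0328, -0.03], -0.3]
    - [0.03, [0.0175, 0.0328, -0.03], -0.3]
    - [0.03, [0, 0, 0], 0]

```text
t: 18.0
eef_pos: [0.5881, 0.122, 0.1093]
ee_rot: [-179.7, 0.0, 92.0]
ft_force: [-1.3, -0.0, -0.6]
finger_gap: 0.0301
finger_force: 0.0
```

Call:
apply_moves:
  moves:
    - [0.03, [0, 0, -0.04], 0]
    - [0.03, [0, 0, 0], 0]

```text
t: 18.2
eef_pos: [0.5864, 0.1183, 0.0703]
ee_rot: [-179.6, 0.1, 91.9]
ft_force: [-0.9, -0.5, -0.7]
finger_gap: 0.0302
finger_force: 0.0
```

Call:
apply_moves:
  moves:
    - [0.03, [0.001, 0.001, -0.03], 0]
    - [0.03, [0, 0, -0.018], 0]
    - [0, [0, 0, 0], 0]
    - [0, [0, 0, 0], 0]
    - [0, [0, 0, 0], 0]

```text
t: 18.7
eef_pos: [0.591, 0.1201, 0.0281]
ee_rot: [179.9, -0.0, 91.9]
ft_force: [0.1, 0.0, -2.4]
finger_gap: 0.0136
finger_force: 26.3
```

Call:
apply_moves:
  moves:
    - [0, [0, 0, 0], 0]

```text
t: 18.8
eef_pos: [0.5908, 0.1202, 0.0276]
ee_rot: [179.9, -0.0, 91.9]
ft_force: [0.6, 0.2, -2.2]
finger_gap: 0.0135
finger_force: 26.3
```

Call:
apply_moves:
  moves:
    - [0.03, [0, 0, 0], 0]
    - [0.03, [0, 0, -0.003], 0]
    - [0.03, [0, 0, -0.003], 0]
    - [0, [0, 0, 0], 0]
    - [0, [0, 0, 0], 0]

```text
t: 19.3
eef_pos: [0.59, 0.1202, 0.0201]
ee_rot: [-180.0, 0.0, 91.9]
ft_force: [-0.1, -0.9, -1.3]
finger_gap: 0.0135
finger_force: 23.0
```

Call:
apply_moves:
  moves:
    - [0, [0, 0, 0], 0]
    - [0, [0, 0, 0], 0]

```text
t: 19.5
eef_pos: [0.5901, 0.1202, 0.0202]
ee_rot: [-180.0, 0.0, 91.9]
ft_force: [-0.6, 0.6, -1.8]
finger_gap: 0.0137
finger_force: 23.0
```

Call:
apply_moves:
  moves:
    - [0, [0, 0, 0.03], 0]
    - [0, [0, 0, 0.03], 0]
    - [0, [0, 0, 0.034], 0]
    - [0, [-0.0157, -0.039, 0], 0.4]
    - [0, [-0.0157, -0.039, 0], 0.4]

```text
t: 20.0
eef_pos: [0.5591, 0.042, 0.1153]
ee_rot: [179.9, 0.0, 92.8]
ft_force: [0.8, -1.1, -3.0]
finger_gap: 0.0135
finger_force: 22.9
```

Call:
apply_moves:
  moves:
    - [0, [-0.0157, -0.039, 0], 0.4]
    - [0, [-0.0157, -0.039, 0], 0]
    - [0, [-0.0157, -0.039, 0], 0]
    - [0, [0.0005, -0.009, 0], 0]
    - [0, [0, 0, 0], 0]

```text
t: 20.5
eef_pos: [0.5121, -0.085, 0.1145]
ee_rot: [180.0, 0.0, 92.9]
ft_force: [-0.1, -0.7, -3.0]
finger_gap: 0.0136
finger_force: 23.0
```

```bash
python3 tilt.py
```

```text
pts 408 n in scale axes [0.005, 0.003, 1.0] tilt 0.3
scale box min [-0.2066 -0.0583  0.0987] max [-0.1008  0.0523  0.106 ]
grasp -0.1613 0.0001 0.1334 plane dist 0.031
[ 1.1 -0.7 -2.2] [180.  -0.  93.]
```

Call:
apply_moves:
  moves:
    - [0, [0.0002, -0.0045, 0], 0]
    - [0, [0.0002, -0.0035, 0.004], 0]
    - [0, [0.0002, -0.0032, 0.0047], 0]
    - [0, [0.0002, -0.0038, 0.004], 0]
    - [0, [0.0002, -0.0039, 0.0039], 0]

```text
t: 21.05
eef_pos: [0.5134, -0.1025, 0.1314]
ee_rot: [180.0, -0.0, 93.1]
ft_force: [1.5, 3.9, -3.4]
finger_gap: 0.0133
finger_force: 22.2
```

Call:
apply_moves:
  moves:
    - [0, [0.0002, -0.0044, 0.0033], 0]
    - [0, [0.0003, -0.0046, 0.003], 0]
    - [0, [0.0003, -0.005, 0.0026], 0]
    - [0, [0.0003, -0.0051, 0.0022], 0]
    - [0, [0.0003, -0.0053, 0.0017], 0]

```text
t: 21.55
eef_pos: [0.5147, -0.1272, 0.1442]
ee_rot: [180.0, -0.0, 93.1]
ft_force: [1.0, 4.8, -1.5]
finger_gap: 0.0134
finger_force: 22.6
```

Call:
apply_moves:
  moves:
    - [0, [0.0003, -0.0053, 0.0013], 0]
    - [0, [0.0003, -0.0055, 0.0008], 0]
    - [0, [0.0003, -0.0055, 0.0003], 0]
    - [0, [0.0003, -0.0055, 0], 0]

```text
t: 21.95
eef_pos: [0.5159, -0.149, 0.1466]
ee_rot: [180.0, -0.0, 93.1]
ft_force: [1.8, 5.8, -1.2]
finger_gap: 0.0136
finger_force: 23.4
```

```bash
python3 tilt.py
```

```text
pts 147 n in scale axes [0.859, 0.005, 0.513] tilt 59.2
scale box min [-0.1619 -0.0608  0.1047] max [-0.111   0.0351  0.189 ]
grasp -0.0954 0.0 0.1655 plane dist 0.0455
[ 0.8  3.7 -0.7] [180.   -0.   93.1]
```

Call:
apply_moves:
  moves:
    - [0, [0.0003, -0.0055, -0.0005], 0]
    - [0, [0.0003, -0.0055, -0.001], 0]
    - [0, [0.0003, -0.0055, -0.001], 0]
    - [0, [0.0003, -0.005, -0.0015], 0]
    - [0, [0.0003, -0.005, -0.002], 0]

```text
t: 22.5
eef_pos: [0.5172, -0.1753, 0.1402]
ee_rot: [-180.0, -0.0, 93.1]
ft_force: [0.7, 7.3, -3.1]
finger_gap: 0.0137
finger_force: 23.5
```

```bash
python3 tilt.py
```

```text
pts 466 n in scale axes [0.987, -0.0, 0.162] tilt 80.7
scale box min [-0.1282 -0.0614  0.0933] max [-0.1055  0.0543  0.2024]
grasp -0.0692 -0.0001 0.1589 plane dist 0.0492
[ 0.4  5.  -1.8] [-180.    -0.    93.1]
```

Call:
apply_moves:
  moves:
    - [0, [0, 0.002, 0], 0]
    - [0, [0, 0, 0.03], 0]
    - [0, [0, 0, 0.028], 0]
    - [0, [0.0022, -0.0398, 0], 0]
    - [0, [0.0022, -0.0398, 0], 0]

```text
t: 23.05
eef_pos: [0.5223, -0.2538, 0.1997]
ee_rot: [179.9, 0.1, 93.2]
ft_force: [0.7, -1.2, -2.6]
finger_gap: 0.0136
finger_force: 23.5
```

Call:
apply_moves:
  moves:
    - [0, [0, 0, 0], 0]
    - [0, [0, 0, 0], 0]

```text
t: 23.25
eef_pos: [0.5214, -0.2537, 0.1981]
ee_rot: [-180.0, 0.0, 93.0]
ft_force: [-0.2, 0.7, -2.5]
finger_gap: 0.0134
finger_force: 23.5
```

```bash
python3 topd.py x.png; python3 tilt.py
```

```text
grasp [0.0079 0.     0.2171]
335
0.14 10 -0.0288 -0.0279 -0.0265 y -0.023 0.014
0.16 20 -0.0323 -0.0307 -0.0292 y -0.038 0.03
0.18 33 -0.0356 -0.0338 -0.0325 y -0.053 0.046
0.2 35 -0.0388 -0.0368 -0.0295 y -0.059 0.059
0.22 68 -0.0417 -0.0389 -0.0104 y -0.056 0.057
0.24 131 -0.0453 -0.0406 -0.0343 y -0.047 0.048
0.26 38 -0.0452 -0.0415 -0.0073 y -0.018 0.02
pts 415 n in scale axes [0.988, -0.009, 0.154] tilt 81.1
scale box min [-0.0505 -0.0342  0.1511] max [-0.03    0.0528  0.2626]
grasp 0.0075 0.0002 0.2172 plane dist 0.0486
[ 0.4  0.5 -2.4] [-180.     0.    93.1]
```

Call:
apply_moves:
  moves:
    - [0, [0, 0.001, -0.03], 0]
    - [0, [0, 0, -0.015], 0]
    - [0, [0, 0, -0.015], 0]
    - [0, [0, 0, -0.01], 0]
    - [0, [0, 0, 0], 0]

```text
t: 23.85
eef_pos: [0.522, -0.2525, 0.1278]
ee_rot: [180.0, 0.2, 93.1]
ft_force: [4.2, -12.2, -11.9]
finger_gap: 0.0136
finger_force: 22.6
```

Call:
apply_moves:
  moves:
    - [0, [0, 0, -0.003], 0]
    - [0, [0, 0, -0.003], 0]
    - [0, [0, 0, -0.002], 0]

```text
t: 24.15
eef_pos: [0.5228, -0.2536, 0.1224]
ee_rot: [179.8, 0.3, 93.1]
ft_force: [-8.6, -16.1, 32.8]
finger_gap: 0.0138
finger_force: 29.1
```

Call:
apply_moves:
  moves:
    - [0, [0, 0, -0.002], 0]
    - [0, [0, 0, -0.002], 0]

```text
t: 24.35
eef_pos: [0.5229, -0.2543, 0.12]
ee_rot: [179.8, 0.4, 93.1]
ft_force: [-11.3, -14.6, 38.1]
finger_gap: 0.0138
finger_force: 30.9
```

```bash
python3 topd.py x.png
```

```text
grasp [0.0095 0.0013 0.1387]
227
0.14 56 -0.0385 -0.0364 -0.0134 y -0.055 0.058
0.16 87 -0.0405 -0.0377 -0.0101 y -0.048 0.052
0.18 74 -0.042 -0.0375 -0.0338 y -0.029 0.033
```

Call:
apply_moves:
  moves:
    - [0, [0, -0.001, 0.003], 0]
    - [0.03, [0, 0, 0.0], 0]
    - [0.03, [0, 0, 0], 0]
    - [0.03, [0, 0, 0], 0]
    - [0.03, [0, 0, 0.03], 0]

```text
t: 24.9
eef_pos: [0.5197, -0.2517, 0.1459]
ee_rot: [-179.7, -0.2, 93.1]
ft_force: [0.6, 0.4, -0.0]
finger_gap: 0.0301
finger_force: 0.0
```

Call:
apply_moves:
  moves:
    - [0.03, [0, 0, 0.045], 0]
    - [0.03, [0, 0, 0.03], 0]
    - [0.03, [0, 0.045, 0], 0]
    - [0.03, [0, 0.045, 0], 0]
    - [0.03, [0, 0.045, 0], 0]

```text
t: 25.4
eef_pos: [0.5213, -0.1165, 0.2239]
ee_rot: [-180.0, -0.0, 93.0]
ft_force: [2.0, -0.3, 0.4]
finger_gap: 0.0298
finger_force: 0.0
```

Call:
apply_moves:
  moves:
    - [0.03, [-0.01, 0.045, 0], 0]
    - [0.03, [-0.01, 0.045, 0], 0]
    - [0.03, [-0.01, 0.045, 0], 0]
    - [0.03, [-0.01, 0.045, 0], 0]
    - [0.03, [-0.01, 0.045, 0], 0]

```text
t: 25.9
eef_pos: [0.4707, 0.1088, 0.2239]
ee_rot: [-180.0, -0.0, 93.1]
ft_force: [1.3, -1.0, -0.5]
finger_gap: 0.0297
finger_force: 0.0
```

```bash
cat > lids.py <<'E'
from h import *
J,E=get_image('top'); I,D=get_image('side'); print(observe()['eef_pos'],observe()['ee_rot']); np.savez('last.npz',I=I,D=D,J=J,E=E)
P=cloud('top',E); O=np.array([.521,-.245,0]);ex=np.array([.0541,-.9985,0]);ey=np.array([.9985,.0541,0])
Q=np.stack([(P-O)@ex,(P-O)@ey,P[...,2]],-1)
for x in(.09,.03,-.03,-.09):
    X=Q[(P[...,2]>.14)&(P[...,2]<.21)&(abs(Q[...,1])<.07)&(abs(Q[...,0]-x)<.03)]
    print('slot',x,len(X))
    for a in(.14,.16,.18):
        t=X[(X[:,2]>=a)&(X[:,2]<a+.02)]
        if len(t)>3: print('  ',a,len(t),np.quantile(t[:,0],[.02,.5,.98]).round(4),t[:,1].min().round(3),t[:,1].max().round(3),t[:,2].max().round(3))
E
python3 lids.py
```

```text
[0.47018066 0.1115127  0.22395327] [-1.79968163e+02 -6.59117898e-02  9.33925256e+01]
slot 0.09 422
   0.14 167 [0.09   0.092  0.1181] -0.058 0.059 0.16
   0.16 161 [0.0908 0.093  0.1014] -0.05 0.051 0.18
   0.18 94 [0.0916 0.0955 0.1004] -0.029 0.037 0.191
slot 0.03 26
   0.14 13 [0.0001 0.0027 0.0102] -0.006 0.007 0.16
   0.16 13 [0.0023 0.006  0.0093] -0.006 0.006 0.165
slot -0.03 305
   0.14 107 [-0.0343 -0.0326 -0.0024] -0.058 0.058 0.16
   0.16 115 [-0.0356 -0.0332 -0.0021] -0.048 0.051 0.18
   0.18 83 [-0.036  -0.0325 -0.0287] -0.034 0.032 0.193
slot -0.09 0
```

Both lids stand in slots 1 and 3. Now the last lid, at (0.452, 0.302), gripped a little nearer the fin's end.

Call:
apply_moves:
  moves:
    - [0.03, [-0.0036, 0.0426, 0], -0.9]
    - [0.03, [-0.0036, 0.0426, -0.02], -0.9]
    - [0.03, [-0.0036, 0.0426, -0.04], -0.9]
    - [0.03, [-0.0036, 0.0426, -0.04], -0.9]
    - [0.03, [-0.0036, 0.0426, -0.03], -0.8]

```text
t: 26.5
eef_pos: [0.4541, 0.3065, 0.1052]
ee_rot: [-180.0, 0.0, 88.6]
ft_force: [1.9, -0.5, 0.1]
finger_gap: 0.03
finger_force: 0.0
```

Call:
apply_moves:
  moves:
    - [0.03, [0, 0, -0.03], 0]
    - [0.03, [0, 0, 0], 0]
    - [0.03, [0, 0, 0], 0]

```text
t: 26.8
eef_pos: [0.4547, 0.3051, 0.0774]
ee_rot: [-179.9, 0.0, 88.7]
ft_force: [0.2, 0.3, 1.1]
finger_gap: 0.0299
finger_force: 0.0
```

Call:
apply_moves:
  moves:
    - [0.03, [-0.002, 0.018, 0], 0]
    - [0.03, [0, 0, -0.03], 0]
    - [0.03, [0, 0, -0.023], 0]
    - [0.03, [0, 0, 0], 0]

```text
t: 27.2
eef_pos: [0.4523, 0.3232, 0.0233]
ee_rot: [-179.9, 0.1, 88.6]
ft_force: [-0.4, -0.5, -0.5]
finger_gap: 0.0303
finger_force: 0.0
```

Call:
apply_moves:
  moves:
    - [0.03, [0, 0, -0.002], 0]
    - [0, [0, 0, 0], 0]
    - [0, [0, 0, 0], 0]
    - [0, [0, 0, 0], 0]

```text
t: 27.6
eef_pos: [0.4538, 0.3243, 0.0238]
ee_rot: [179.9, -0.1, 88.7]
ft_force: [-0.6, -0.4, 8.8]
finger_gap: 0.0135
finger_force: 20.4
```

Call:
apply_moves:
  moves:
    - [0, [0, 0, 0.03], 0]
    - [0, [0, 0, 0.03], 0]
    - [0, [0, 0, 0.034], 0]
    - [0, [0, 0, 0], 0]

```text
t: 28.0
eef_pos: [0.455, 0.3252, 0.1213]
ee_rot: [179.7, -0.3, 88.7]
ft_force: [0.5, 1.5, -2.2]
finger_gap: 0.0134
finger_force: 20.4
```

Call:
apply_moves:
  moves:
    - [0, [0.0057, -0.0397, 0], 0.5]
    - [0, [0.0057, -0.0397, 0], 0.5]
    - [0, [0.0057, -0.0397, 0], 0.5]
    - [0, [0.0057, -0.0397, 0], 0.5]
    - [0, [0.0057, -0.0397, 0], 0.5]

```text
t: 28.5
eef_pos: [0.4813, 0.1236, 0.1161]
ee_rot: [180.0, -0.0, 91.2]
ft_force: [1.3, 0.8, -2.3]
finger_gap: 0.0138
finger_force: 20.4
```

Call:
apply_moves:
  moves:
    - [0, [0.0057, -0.0397, 0], 0.5]
    - [0, [0.0057, -0.0397, 0], 0.5]
    - [0, [0.0057, -0.0397, 0], 0.5]
    - [0, [0.0057, -0.0397, 0], 0.4]
    - [0, [0.0057, -0.0397, -0.004], 0]

```text
t: 29.0
eef_pos: [0.51, -0.075, 0.1124]
ee_rot: [179.9, 0.0, 93.1]
ft_force: [1.7, 0.0, -2.0]
finger_gap: 0.0135
finger_force: 20.4
```

Call:
apply_moves:
  moves:
    - [0, [0, 0, 0], 0]
    - [0, [0, 0, 0], 0]

```text
t: 29.2
eef_pos: [0.5096, -0.0739, 0.1118]
ee_rot: [-180.0, -0.0, 93.0]
ft_force: [-0.4, 0.6, -2.2]
finger_gap: 0.0135
finger_force: 20.5
```

```bash
python3 tilt.py
```

```text
pts 409 n in scale axes [0.025, 0.005, 1.0] tilt 1.4
scale box min [-0.2115 -0.0607  0.0912] max [-0.1019  0.0508  0.0999]
grasp -0.1723 -0.0021 0.131 plane dist 0.0352
[-0.1 -0.  -3.8] [-180.   -0.   93.]
```

Gripped a bit shallow (35 mm from the disc); I'll set it down here and regrip deeper.

Call:
apply_moves:
  moves:
    - [0, [0, 0.03, 0], 0]
    - [0, [0, 0.025, 0], 0]
    - [0, [0, 0, -0.04], 0]
    - [0, [0, 0, -0.03], 0]
    - [0, [0, 0, -0.016], 0]

```text
t: 29.75
eef_pos: [0.5083, -0.0165, 0.024]
ee_rot: [-179.9, -0.0, 93.2]
ft_force: [-1.4, 3.5, 3.7]
finger_gap: 0.0137
finger_force: 21.4
```

Call:
apply_moves:
  moves:
    - [0, [0, 0, -0.003], 0]
    - [0.03, [0, 0, 0], 0]
    - [0.03, [0, 0, 0], 0]
    - [0.03, [0, 0, 0], 0]

```text
t: 30.15
eef_pos: [0.5101, -0.0177, 0.0235]
ee_rot: [180.0, 0.0, 93.1]
ft_force: [0.1, -0.3, -0.1]
finger_gap: 0.0296
finger_force: 0.0
```

Call:
apply_moves:
  moves:
    - [0.03, [0, 0, -0.007], 0]
    - [0, [0, 0, 0], 0]
    - [0, [0, 0, 0], 0]
    - [0, [0, 0, 0], 0]

```text
t: 30.55
eef_pos: [0.5097, -0.0183, 0.0159]
ee_rot: [-180.0, -0.0, 93.1]
ft_force: [0.1, 0.4, -2.4]
finger_gap: 0.0134
finger_force: 23.3
```

Call:
apply_moves:
  moves:
    - [0, [0, 0, 0.03], 0]
    - [0, [0, 0, 0.03], 0]
    - [0, [0, 0, 0.032], 0]
    - [0, [0.001, -0.026, 0], 0]
    - [0, [0.001, -0.026, 0], 0]

```text
t: 31.05
eef_pos: [0.5125, -0.0706, 0.1092]
ee_rot: [179.9, 0.0, 93.2]
ft_force: [0.4, 0.4, -3.4]
finger_gap: 0.0137
finger_force: 23.3
```

Call:
apply_moves:
  moves:
    - [0, [0, 0, 0], 0]
    - [0, [0, 0, 0], 0]

```text
t: 31.25
eef_pos: [0.5117, -0.0706, 0.1079]
ee_rot: [-180.0, -0.0, 93.0]
ft_force: [0.3, 0.5, -2.4]
finger_gap: 0.0138
finger_force: 23.3
```

```bash
python3 tilt.py
```

```text
pts 384 n in scale axes [0.006, -0.001, 1.0] tilt 0.3
scale box min [-0.2148 -0.0587  0.0967] max [-0.1045  0.0508  0.1041]
grasp -0.1751 0.0001 0.1269 plane dist 0.0265
[ 0.6 -0.3 -2.4] [-180.    -0.    93.1]
```

Call:
apply_moves:
  moves:
    - [0, [0.0006, -0.012, 0], 0]
    - [0, [0, -0.001, 0], 0]
    - [0, [0.0002, -0.0033, 0.0045], 0]
    - [0, [0.0002, -0.0028, 0.005], 0]
    - [0, [0.0002, -0.0036, 0.0045], 0]

```text
t: 31.8
eef_pos: [0.513, -0.0927, 0.1222]
ee_rot: [-180.0, -0.0, 93.1]
ft_force: [0.3, 3.3, -5.3]
finger_gap: 0.0139
finger_force: 22.6
```

Call:
apply_moves:
  moves:
    - [0, [0.0002, -0.0037, 0.0044], 0]
    - [0, [0.0002, -0.0042, 0.0039], 0]
    - [0, [0.0002, -0.0044, 0.0036], 0]
    - [0, [0.0003, -0.0049, 0.0031], 0]
    - [0, [0.0003, -0.005, 0.0028], 0]

```text
t: 32.3
eef_pos: [0.5142, -0.1156, 0.1401]
ee_rot: [-180.0, -0.0, 93.1]
ft_force: [0.6, 3.5, -4.2]
finger_gap: 0.0141
finger_force: 22.1
```

Call:
apply_moves:
  moves:
    - [0, [0.0003, -0.0053, 0.0022], 0]
    - [0, [0.0003, -0.0054, 0.0018], 0]
    - [0, [0.0003, -0.0056, 0.0013], 0]
    - [0, [0.0003, -0.0057, 0.0008], 0]

```text
t: 32.7
eef_pos: [0.5155, -0.1376, 0.1461]
ee_rot: [180.0, -0.0, 93.1]
ft_force: [0.0, 5.4, -1.4]
finger_gap: 0.0135
finger_force: 22.3
```

```bash
python3 tilt.py
```

```text
pts 205 n in scale axes [0.268, 0.745, 0.611] tilt 23.7
scale box min [-0.1687 -0.0486  0.0923] max [-0.029   0.029   0.1821]
grasp -0.1068 0.0003 0.1652 plane dist 0.022
[-1.   3.3 -1.2] [180.    0.   93.1]
```

Call:
apply_moves:
  moves:
    - [0, [0.0003, -0.0057, 0.0], 0]
    - [0, [0.0003, -0.0057, 0.0], 0]
    - [0, [0.0003, -0.0056, -0.0008], 0]
    - [0, [0.0003, -0.0056, -0.001], 0]
    - [0, [0.0003, -0.0054, -0.0016], 0]

```text
t: 33.25
eef_pos: [0.517, -0.1656, 0.1425]
ee_rot: [180.0, 0.0, 93.1]
ft_force: [0.0, 4.6, 0.0]
finger_gap: 0.0139
finger_force: 23.2
```

```bash
sed -i 's/(np.linalg.norm(P-g,axis=2)<.11)/(np.linalg.norm(P-g,axis=2)<.11)\&(P[...,1]>g[1]+.012)/' tilt.py; python3 tilt.py
```

```text
pts 431 n in scale axes [0.976, -0.006, 0.218] tilt 77.4
scale box min [-0.134  -0.0596  0.0913] max [-0.1063  0.0527  0.1997]
grasp -0.0789 0.0002 0.1612 plane dist 0.044
[ 0.5  3.2 -1. ] [-180.     0.    93.1]
```

Call:
apply_moves:
  moves:
    - [0, [0.0003, -0.004, -0.0015], 0]
    - [0, [0.0003, -0.004, -0.002], 0]
    - [0, [0, 0, 0], 0]

```text
t: 33.6
eef_pos: [0.5174, -0.1736, 0.1387]
ee_rot: [-180.0, 0.0, 93.1]
ft_force: [0.7, 3.0, -2.3]
finger_gap: 0.0137
finger_force: 23.1
```

```bash
python3 tilt.py
```

```text
pts 490 n in scale axes [0.995, 0.0, 0.102] tilt 84.1
scale box min [-0.1224 -0.0589  0.0882] max [-0.1073  0.0532  0.2027]
grasp -0.0716 0.0003 0.1578 plane dist 0.0446
[ 0.5  1.9 -3.5] [-180.     0.    93.1]
```

Call:
apply_moves:
  moves:
    - [0, [0, 0.002, 0], 0]
    - [0, [0, 0, 0.03], 0]
    - [0, [0, 0, 0.03], 0]
    - [0, [0.001, -0.019, 0], 0]
    - [0, [0, 0, 0], 0]

```text
t: 34.15
eef_pos: [0.5191, -0.1918, 0.1999]
ee_rot: [179.9, 0.1, 93.0]
ft_force: [0.3, -0.1, -3.1]
finger_gap: 0.0136
finger_force: 23.1
```

```bash
python3 topd.py x.png; python3 tilt.py
```

```text
grasp [-0.0542  0.0006  0.2182]
332
0.14 13 -0.0895 -0.0889 -0.088 y -0.031 0.034
0.16 32 -0.0917 -0.0907 -0.0894 y -0.046 0.052
0.18 31 -0.0937 -0.0927 -0.0915 y -0.054 0.054
0.2 40 -0.0957 -0.0945 -0.0874 y -0.057 0.061
0.22 68 -0.0979 -0.096 -0.0722 y -0.054 0.057
0.24 122 -0.1003 -0.096 -0.0908 y -0.043 0.046
0.26 26 -0.1005 -0.0967 -0.0928 y -0.016 0.023
pts 557 n in scale axes [0.995, -0.005, 0.102] tilt 84.2
scale box min [-0.106  -0.0588  0.1496] max [-0.0897  0.0539  0.262 ]
grasp -0.0548 0.0003 0.2178 plane dist 0.044
[ 0.1  0.3 -3.2] [-180.    0.   93.]
```

Call:
apply_moves:
  moves:
    - [0, [0, 0, -0.03], 0]
    - [0, [0, 0, -0.015], 0]
    - [0, [0, 0, -0.015], 0]
    - [0, [0, 0, -0.01], 0]
    - [0, [0, 0, 0], 0]

```text
t: 34.75
eef_pos: [0.5178, -0.1901, 0.1276]
ee_rot: [-179.9, 0.0, 93.1]
ft_force: [0.5, -2.9, -4.0]
finger_gap: 0.0138
finger_force: 22.7
```

Call:
apply_moves:
  moves:
    - [0, [0, 0, -0.003], 0]
    - [0, [0, 0, -0.002], 0]

```text
t: 34.95
eef_pos: [0.519, -0.191, 0.1254]
ee_rot: [179.9, 0.2, 93.1]
ft_force: [-11.0, -11.0, 32.2]
finger_gap: 0.0137
finger_force: 28.2
```

Call:
apply_moves:
  moves:
    - [0, [0, 0, -0.002], 0]
    - [0, [0, 0, 0], 0]

```text
t: 35.15
eef_pos: [0.5191, -0.1918, 0.1243]
ee_rot: [179.9, 0.3, 93.0]
ft_force: [-9.8, -11.9, 27.0]
finger_gap: 0.0138
finger_force: 28.4
```

```bash
python3 topd.py x.png; python3 tilt.py
```

```text
grasp [-0.0532  0.0009  0.1433]
232
0.14 58 -0.0965 -0.095 -0.0711 y -0.056 0.058
0.16 81 -0.0977 -0.0956 -0.0882 y -0.048 0.049
0.18 81 -0.0991 -0.0944 -0.0904 y -0.029 0.035
pts 459 n in scale axes [0.996, -0.002, 0.084] tilt 85.2
scale box min [-0.104  -0.058   0.0824] max [-0.0901  0.052   0.1891]
grasp -0.0532 0.0009 0.1433 plane dist 0.0441
[-10.  -11.4  26.9] [179.9   0.2  93. ]
```

Call:
apply_moves:
  moves:
    - [0, [0, 0, 0.002], 0]
    - [0.03, [0, 0, 0.0], 0]
    - [0.03, [0, 0, 0], 0]
    - [0.03, [0, 0, 0], 0]
    - [0.03, [0, 0, 0.03], 0]

```text
t: 35.75
eef_pos: [0.5166, -0.1892, 0.1511]
ee_rot: [-179.7, -0.1, 93.1]
ft_force: [1.2, -0.1, 0.7]
finger_gap: 0.0301
finger_force: 0.0
```

Call:
apply_moves:
  moves:
    - [0.03, [0, 0, 0.045], 0]
    - [0.03, [0, 0, 0.035], 0]
    - [0.0, [0.0405, -0.011, 0], 0]
    - [0.0, [0.0405, -0.011, 0], 0]
    - [0.0, [0.041, -0.011, 0], 0]

```text
t: 36.25
eef_pos: [0.6389, -0.2225, 0.2344]
ee_rot: [180.0, 0.0, 93.1]
ft_force: [0.7, -0.9, -0.1]
finger_gap: -0.0
finger_force: 0.0
```

Call:
apply_moves:
  moves:
    - [0, [0, 0, 0], 0]
    - [0, [0, 0, 0], 0]
    - [0, [0, 0, 0], 0]

```text
t: 36.55
eef_pos: [0.6368, -0.2221, 0.2343]
ee_rot: [-180.0, -0.0, 93.1]
ft_force: [-0.3, 0.1, 0.8]
finger_gap: 0.0001
finger_force: 0.0
```

```bash
python3 lids.py; python3 -c "
from h import *
z=np.load('last.npz');c=np.zeros((480,800,3),np.uint8); c[:,:400]=cv2.resize(z['J'][115:235,330:430],(400,480)); c[:,400:]=cv2.resize(z['I'][70:214,260:380],(400,480)); save('c9.png',c)"
```

```text
[ 0.63669154 -0.22212674  0.23512675] [1.79967021e+02 9.67397280e-03 9.30797910e+01]
slot 0.09 0
slot 0.03 0
slot -0.03 156
   0.14 77 [-0.0597 -0.0435 -0.0275] -0.006 0.059 0.16
   0.16 47 [-0.0355 -0.0342 -0.0275] 0.004 0.049 0.18
   0.18 32 [-0.0364 -0.0328 -0.0286] 0.003 0.032 0.192
slot -0.09 314
   0.14 116 [-0.0895 -0.0884 -0.0616] -0.056 0.058 0.16
   0.16 113 [-0.089  -0.0876 -0.0704] -0.049 0.051 0.18
   0.18 85 [-0.0885 -0.0845 -0.0803] -0.032 0.032 0.191
```

View pics/c9.png

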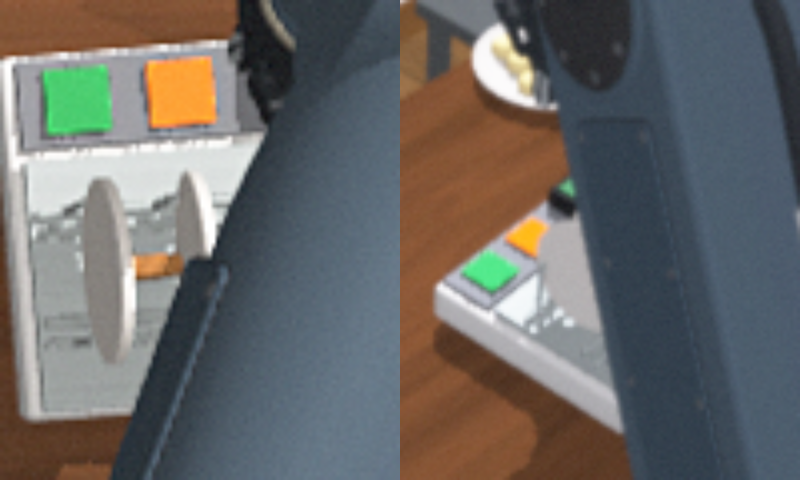

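Lids stand in slots 1, 3 and 4. Now the count key.

Call:
apply_moves:
  moves:
    - [0, [0.001, 0, -0.045], 0]
    - [0, [0, 0, -0.045], 0]
    - [0, [0, 0, -0.045], 0]
    - [0, [0, 0, -0.03], 0]
    - [0, [0, 0, -0.004], 0]

```text
t: 37.15
eef_pos: [0.6364, -0.2215, 0.0626]
ee_rot: [-179.8, -0.1, 93.1]
ft_force: [-0.4, -0.0, 0.4]
finger_gap: 0.0001
finger_force: 0.0
```

Call:
apply_moves:
  moves:
    - [0, [0, 0, -0.002], 0]
    - [0, [0, 0, 0], 0]

```text
t: 37.35
eef_pos: [0.6386, -0.2225, 0.0646]
ee_rot: [179.9, 0.0, 93.1]
ft_force: [0.5, 0.2, 0.1]
finger_gap: 0.0
finger_force: 0.0
```

Call:
apply_moves:
  moves:
    - [0, [0, 0, -0.001], 0]
    - [0, [0, 0, 0], 0]

```text
t: 37.55
eef_pos: [0.6388, -0.2225, 0.0632]
ee_rot: [179.9, 0.0, 93.1]
ft_force: [0.3, 0.0, -0.8]
finger_gap: 0.0
finger_force: 0.0
```

Call:
apply_moves:
  moves:
    - [0, [0, 0, -0.001], 0]
    - [0, [0, 0, 0], 0]

```text
t: 37.75
eef_pos: [0.6387, -0.2225, 0.0615]
ee_rot: [180.0, 0.0, 93.1]
ft_force: [2.1, 0.6, 0.9]
finger_gap: -0.0001
finger_force: 0.0
```

Call:
apply_moves:
  moves:
    - [0, [0, 0, -0.001], 0]
    - [0, [0, 0, -0.001], 0]
    - [0, [0, 0, 0], 0]

```text
t: 38.05
eef_pos: [0.6389, -0.2225, 0.06]
ee_rot: [179.9, 0.0, 93.1]
ft_force: [1.1, -0.0, 9.0]
finger_gap: -0.0001
finger_force: 4.0
```

Call:
apply_moves:
  moves:
    - [0, [0, 0, -0.0005], 0]
    - [0, [0, 0, 0], 0]
    - [0, [0, 0, 0], 0]
    - [0, [0, 0, 0], 0]

```text
t: 38.45
eef_pos: [0.639, -0.2225, 0.06]
ee_rot: [179.9, 0.0, 93.1]
ft_force: [-1.8, 2.2, 15.5]
finger_gap: -0.0002
finger_force: 6.7
```

Call:
apply_moves:
  moves:
    - [0, [0, 0, 0.03], 0]
    - [0, [0, 0, 0.05], 0]
    - [0, [0, 0, 0.05], 0]
    - [0, [0, 0, 0.04], 0]
    - [0.06, [-0.01, 0.04, 0], 0]

```text
t: 38.95
eef_pos: [0.6326, -0.1864, 0.2361]
ee_rot: [179.3, 0.3, 92.9]
ft_force: [1.8, -0.2, 0.5]
finger_gap: 0.0134
finger_force: 0.0
```

Call:
apply_moves:
  moves:
    - [0.06, [-0.02, 0.045, 0], 0]
    - [0.06, [-0.02, 0.045, 0], 0]
    - [0.06, [-0.02, 0.045, 0], 0]
    - [0.06, [-0.02, 0.045, 0], 0]
    - [0.06, [-0.02, 0.045, 0], 0]

```text
t: 39.45
eef_pos: [0.5271, 0.0441, 0.2286]
ee_rot: [-180.0, 0.0, 93.1]
ft_force: [-0.1, 1.0, 0.2]
finger_gap: 0.06
finger_force: 0.0
```

```bash
cat > mk.py <<'E'
from h import *
from m import blobs
print(observe()['eef_pos'],observe()['ee_rot'])
for n in('top','side'):
    I,D=get_image(n); H=cv2.cvtColor(I,cv2.COLOR_RGB2HSV); P=cloud(n,D); h,s,v=[H[...,i].astype(int) for i in range(3)]
    r=((h<5)|(h>174))&(s>190)&(v>90)
    for c,a,m in blobs(r,20):
        X=P[m]; X=X[X[:,2]>.02]
        if len(X)<5: continue
        t=X[X[:,2]>X[:,2].max()-.02]; print(n,'red',c.round(1),a,'ball',t.mean(0).round(4),'zmax',X[:,2].max().round(3),'ray z.064',toz(n,c,.05)[0].round(4))
    k=(s<110)&(v<110)&(P[...,2]>.004)&(P[...,2]<.02)&(P[...,0]>.4)&(P[...,0]<.65)&(P[...,1]>.35)&(P[...,1]<.55)
    for c,a,m in blobs(k,25): 
        q=np.argwhere(m)[:,::-1].astype(np.float32); print(n,'foot',c.round(1),a,toz(n,cv2.minEnclosingCircle(q)[0],.012)[0].round(4))
    g=(h>50)&(h<85)&(s>100)&(v>50)&(P[...,0]>.66)&(P[...,1]>-.05)&(P[...,2]<.03)
    for c,a,m in blobs(g,40): print(n,'mat',c.round(1),a,toz(n,c,.004)[0].round(4))
    save('mk_'+n+'.png',I)
E
python3 mk.py
```

```text
[0.52711204 0.04407016 0.22863632] [-1.79990236e+02  3.08044000e-04  9.30647876e+01]
top red [128.4 183.5] 96 ball [0.5317 0.4498 0.0731] zmax 0.082 ray z.064 [0.532 0.453 0.05 ]
top foot [135.4 184.7] 193 [0.5325 0.4511 0.012 ]
side red [158.4 279.5] 137 ball [-0.1172  0.6793  1.0968] zmax 1.097 ray z.064 [0.5305 0.4547 0.05  ]
side foot [161.1 293.2] 96 [0.5241 0.4588 0.012 ]
side mat [237.5 176.7] 172 [0.7039 0.0151 0.004 ]
```

Call:
apply_moves:
  moves:
    - [0.05, [0, 0.034, 0], 0]
    - [0.05, [0, 0.034, 0], 0]
    - [0.05, [0, 0.034, 0], 0]
    - [0.05, [0, 0.034, 0], 0]
    - [0.05, [0, 0.034, 0], 0]

```text
t: 40.05
eef_pos: [0.5284, 0.2136, 0.2286]
ee_rot: [-180.0, 0.0, 93.1]
ft_force: [0.3, -0.0, 0.6]
finger_gap: 0.0498
finger_force: 0.0
```

Call:
apply_moves:
  moves:
    - [0.05, [0.001, 0.034, 0], 0]
    - [0.05, [0.001, 0.034, 0], 0]
    - [0.05, [0.001, 0.034, 0], 0]
    - [0.05, [0.001, 0.034, 0], 0]
    - [0.05, [0.001, 0.034, 0], 0]

```text
t: 40.55
eef_pos: [0.5336, 0.3836, 0.2285]
ee_rot: [-180.0, 0.0, 93.1]
ft_force: [-0.5, -0.0, -0.5]
finger_gap: 0.05
finger_force: 0.0
```

Call:
apply_moves:
  moves:
    - [0.05, [0, 0.034, -0.03], 0]
    - [0.05, [0, 0.032, -0.03], 0]
    - [0.05, [0, 0, 0], 0]
    - [0.05, [0, 0, 0], 0]

```text
t: 40.95
eef_pos: [0.5332, 0.4484, 0.1677]
ee_rot: [-179.9, 0.1, 93.1]
ft_force: [-0.2, -0.3, 0.9]
finger_gap: 0.0498
finger_force: 0.0
```

```bash
python3 mk.py; python3 -c "
import cv2;a=cv2.imread('pics/mk_side.png');cv2.imwrite('pics/c10.png',cv2.resize(a[190:330,90:250],(640,560)))"
```

```text
[0.53318048 0.44837871 0.16766535] [-1.79913495e+02  8.44184898e-02  9.31222714e+01]
top red [128.4 183.5] 96 ball [0.4513 0.0593 1.318 ] zmax 1.318 ray z.064 [0.532  0.4531 0.05  ]
top foot [134.1 187.3] 84 [0.5311 0.45   0.012 ]
top mat [285.  120.7] 395 [0.7035 0.0146 0.004 ]
side red [158.4 279.6] 137 ball [0.5264 0.4561 0.0731] zmax 0.081 ray z.064 [0.5301 0.4549 0.05  ]
side foot [160.8 293. ] 90 [0.5241 0.4588 0.012 ]
side mat [237.5 176.6] 174 [0.7039 0.0149 0.004 ]
```

View pics/c10.png

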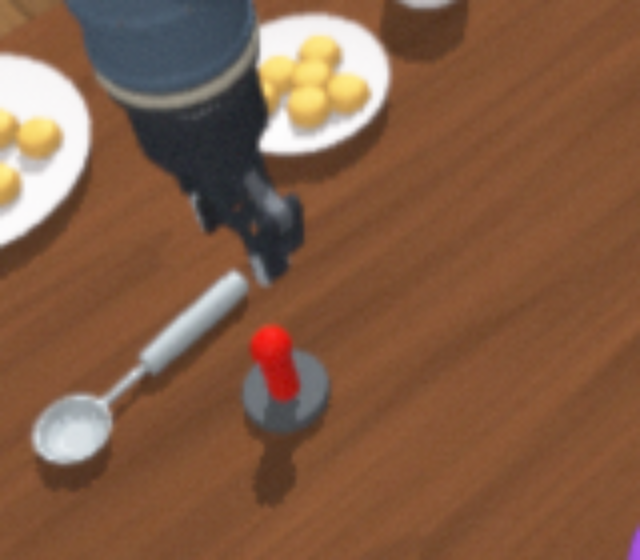

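The marker is upright and alone under the gripper at crop pixel (285,375); the spoon, at (150,360), is clear of the fingers. Gripping it.

Call:
apply_moves:
  moves:
    - [0.05, [-0.001, 0.002, -0.045], 0]
    - [0.05, [0, 0, -0.045], 0]
    - [0.05, [0, 0, -0.035], 0]
    - [0.05, [0, 0, -0.02], 0]
    - [0.05, [0, 0, 0], 0]

```text
t: 41.55
eef_pos: [0.5319, 0.4487, 0.0222]
ee_rot: [-179.9, 0.1, 93.0]
ft_force: [-0.7, -0.7, 0.6]
finger_gap: 0.0501
finger_force: 0.0
```

Call:
apply_moves:
  moves:
    - [0, [0, 0, 0], 0]
    - [0, [0, 0, 0], 0]
    - [0, [0, 0, 0], 0]
    - [0, [0, 0, 0], 0]
  grip_force: 30

```text
t: 41.95
eef_pos: [0.5337, 0.4511, 0.0264]
ee_rot: [179.8, -0.1, 93.1]
ft_force: [0.1, -3.5, 8.0]
finger_gap: 0.021
finger_force: 29.0
```

Call:
apply_moves:
  moves:
    - [0, [0, 0, 0.03], 0]
    - [0, [0, 0, 0.045], 0]
    - [0, [0, 0, 0.045], 0]
    - [0, [0.0142, -0.0363, 0], 0]
    - [0, [0.0142, -0.0363, 0], 0]

```text
t: 42.45
eef_pos: [0.562, 0.3787, 0.1471]
ee_rot: [179.7, -0.2, 93.2]
ft_force: [1.3, -0.3, -2.3]
finger_gap: 0.021
finger_force: 30.1
```

Call:
apply_moves:
  moves:
    - [0, [0.0142, -0.0363, 0], 0]
    - [0, [0.0142, -0.0363, 0], 0]
    - [0, [0.0142, -0.0363, 0], 0]
    - [0, [0.0142, -0.0363, 0], 0]
    - [0, [0.0142, -0.0363, 0], 0]

```text
t: 42.95
eef_pos: [0.6328, 0.195, 0.1455]
ee_rot: [179.9, -0.0, 93.1]
ft_force: [0.7, 0.2, -1.4]
finger_gap: 0.0212
finger_force: 30.1
```

Call:
apply_moves:
  moves:
    - [0, [0.0142, -0.0363, 0], 0]
    - [0, [0.0142, -0.0363, 0], 0]
    - [0, [0.0142, -0.0363, 0], 0]
    - [0, [0.0142, -0.0363, 0], 0]
    - [0, [0.0142, -0.0363, 0], 0]

```text
t: 43.45
eef_pos: [0.7037, 0.0133, 0.1456]
ee_rot: [179.9, 0.0, 93.1]
ft_force: [0.1, 0.3, -1.4]
finger_gap: 0.0212
finger_force: 30.0
```

Call:
apply_moves:
  moves:
    - [0, [0, 0, 0], 0]
    - [0, [0, 0, 0], 0]
    - [0, [0, 0, 0], 0]

```text
t: 43.75
eef_pos: [0.7029, 0.0157, 0.1447]
ee_rot: [179.9, -0.0, 93.1]
ft_force: [-0.2, 0.2, -1.2]
finger_gap: 0.0213
finger_force: 30.1
```

```bash
python3 mk.py; python3 -c "
from h import *
s=np.mean([observe()['eef_pos'] for _ in range(5)],0);print(s)"
```

```text
[0.70292713 0.01570434 0.14467396] [ 1.79936552e+02 -9.89046334e-03  9.31124264e+01]
side red [233.2 143. ] 56 ball [-0.1172  0.6793  1.0968] zmax 1.097 ray z.064 [ 0.8029 -0.0561  0.05  ]
side mat [237.4 176.7] 173 [0.704  0.0151 0.004 ]
[0.70274249 0.01613325 0.14439619]
```

Call:
apply_moves:
  moves:
    - [0, [0.0007, -0.001, -0.04], 0]
    - [0, [0, 0, -0.04], 0]
    - [0, [0, 0, -0.025], 0]
    - [0, [0, 0, -0.004], 0]
    - [0, [0, 0, 0], 0]

```text
t: 44.35
eef_pos: [0.7033, 0.0147, 0.0351]
ee_rot: [-180.0, -0.0, 93.1]
ft_force: [0.1, -0.2, -0.8]
finger_gap: 0.0211
finger_force: 30.0
```

Call:
apply_moves:
  moves:
    - [0, [0, 0, -0.002], 0]
    - [0, [0, 0, 0], 0]

```text
t: 44.55
eef_pos: [0.7045, 0.0142, 0.0344]
ee_rot: [179.9, 0.0, 93.1]
ft_force: [0.4, 0.4, -1.8]
finger_gap: 0.021
finger_force: 30.0
```

Call:
apply_moves:
  moves:
    - [0, [0, 0, -0.001], 0]
    - [0, [0, 0, 0], 0]

```text
t: 44.75
eef_pos: [0.7039, 0.014, 0.0323]
ee_rot: [180.0, 0.0, 93.1]
ft_force: [-0.4, 1.1, -2.5]
finger_gap: 0.0215
finger_force: 30.0
```

Call:
apply_moves:
  moves:
    - [0, [0, 0, -0.001], 0]
    - [0, [0, 0, 0], 0]

```text
t: 44.95
eef_pos: [0.7035, 0.014, 0.0307]
ee_rot: [-180.0, 0.0, 93.1]
ft_force: [0.5, 0.8, -2.1]
finger_gap: 0.0214
finger_force: 30.0
```

Call:
apply_moves:
  moves:
    - [0, [0, 0, -0.001], 0]
    - [0, [0, 0, 0], 0]

```text
t: 45.15
eef_pos: [0.7036, 0.0139, 0.0304]
ee_rot: [180.0, 0.0, 93.1]
ft_force: [-4.0, -1.0, 6.4]
finger_gap: 0.0209
finger_force: 31.0
```

Call:
apply_moves:
  moves:
    - [0, [0, 0, -0.001], 0]
    - [0, [0, 0, 0], 0]

```text
t: 45.35
eef_pos: [0.7036, 0.0139, 0.0304]
ee_rot: [179.9, 0.0, 93.1]
ft_force: [-10.1, -2.1, 18.3]
finger_gap: 0.0214
finger_force: 32.1
```

Contact is firm. I'll release, rise straight up and check.

Call:
apply_moves:
  moves:
    - [0, [0, 0, 0.001], 0]
    - [0.03, [0, 0, 0], 0]
    - [0.05, [0, 0, 0], 0]
    - [0.05, [0, 0, 0], 0]
    - [0.05, [0, 0, 0.03], 0]

```text
t: 45.85
eef_pos: [0.7011, 0.014, 0.056]
ee_rot: [-179.6, -0.0, 93.1]
ft_force: [-0.2, -0.7, -0.1]
finger_gap: 0.0501
finger_force: 0.0
```

Call:
apply_moves:
  moves:
    - [0.05, [0, 0, 0.045], 0]
    - [0.05, [0, 0, 0.045], 0]
    - [0.05, [-0.04, 0, 0.03], 0]
    - [0.05, [-0.045, 0.02, 0], 0]
    - [0.05, [-0.045, 0.02, 0], 0]

```text
t: 46.35
eef_pos: [0.5727, 0.0541, 0.1803]
ee_rot: [179.9, -0.0, 93.0]
ft_force: [0.6, 1.0, 0.2]
finger_gap: 0.0499
finger_force: 0.0
```

Call:
apply_moves:
  moves:
    - [0.05, [-0.045, 0.03, 0], 0]
    - [0.05, [-0.045, 0.03, 0], 0]
    - [0.05, [-0.045, 0.03, 0], 0]
    - [0.05, [0, 0, 0], 0]

```text
t: 46.75
eef_pos: [0.4447, 0.1393, 0.1801]
ee_rot: [-179.9, -0.0, 93.3]
ft_force: [1.0, 0.7, -0.5]
finger_gap: 0.0499
finger_force: 0.0
```

```bash
python3 mk.py; python3 lids.py; cd pics; python3 -c "
import cv2,numpy as np
a=cv2.imread('mk_top.png')[70:240,220:450];b=cv2.imread('mk_side.png')[70:240,170:400];cv2.imwrite('c11.png',np.hstack([cv2.resize(a,(400,296)),cv2.resize(b,(400,296))]))"
```

```text
[0.44468082 0.13930508 0.18006679] [-1.79948860e+02 -3.85588641e-02  9.32793259e+01]
top red [285. 117.] 85 ball [0.7016 0.0165 0.0781] zmax 0.088 ray z.064 [0.7047 0.0159 0.05  ]
side red [236.6 167.1] 98 ball [-0.1172  0.6793  1.0968] zmax 1.097 ray z.064 [0.7045 0.0156 0.05  ]
[0.4495587  0.13703216 0.17985481] [ 1.79964291e+02 -2.41664136e-03  9.30671033e+01]
slot 0.09 421
   0.14 167 [0.09   0.092  0.1182] -0.058 0.059 0.16
   0.16 160 [0.0909 0.0929 0.1004] -0.051 0.051 0.18
   0.18 94 [0.0919 0.0956 0.1005] -0.029 0.032 0.192
slot 0.03 28
   0.14 14 [0.0027 0.007  0.0125] -0.006 0.007 0.16
   0.16 14 [0.0014 0.0064 0.0107] -0.006 0.006 0.163
slot -0.03 355
   0.14 152 [-0.059  -0.0324 -0.0023] -0.056 0.058 0.16
   0.16 122 [-0.0347 -0.0324 -0.0013] -0.051 0.052 0.18
   0.18 81 [-0.0349 -0.0309 -0.0271] -0.032 0.032 0.192
slot -0.09 318
   0.14 120 [-0.0897 -0.0882 -0.0619] -0.056 0.058 0.16
   0.16 108 [-0.089  -0.0876 -0.0804] -0.052 0.051 0.18
   0.18 90 [-0.0887 -0.0847 -0.0804] -0.032 0.037 0.191
```

View pics/c11.png

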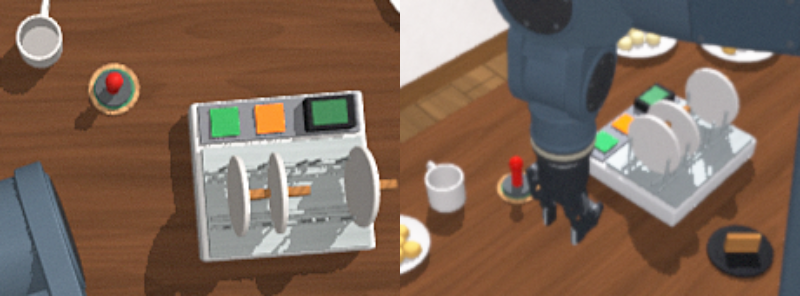

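The final picture shows three lids upright in the rack, the marker upright and centred on the mat at (115,85), and the arm clear of everything. Handing in.

```bash
python3 -c "
from bench import *
print(hand_in())"
```

```text
the job is handed in; nothing more can be done
None
```

I handed the job in, and it returned no verdict: I pressed zero on the empty rack, stood all three lids found upright in slots 1, 3 and 4, pressed count, and set the red marker upright in the middle of the cork mat. The key pushes reached about 18 N and 16 N, but I never saw the scale respond, and it took about 47 s of the 208 s.

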